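Fetch the brass bar from behind the pots

ROBOT

A 6-joint arm with a two-finger parallel gripper is mounted at the origin on the work surface. World frame = base frame: x ahead of the robot, y to its left, z up, the work surface at z = 0. Lengths are in mm, angles in rad, forces in N, time in s.
With the tool pointing down it reaches from about 350 to 800 mm from the base axis. Payload 7.3 kg.
Tool frame: the origin (TCP) lies on the mounting face of the last link; the fingertips stand 173 mm ahead of it and the grasp point (between the pads) lies 155 mm ahead of it; y points along the fingers, x is the direction in which the jaws open and shut, and the axes are right-handed (so a half turn about y gives the same grasp; the last joint's range is limited). The gripper opens to 85 mm and grips with 20 to 120 N. Pads are 22 mm wide; open, the fingers measure 114 mm over their backs; the gripper's body (76 mm by 85 mm) begins 54 mm behind the grasp point. The pads swing forward as they close: fully open they stand 13 mm farther back than shut.
Start: joints at [1.135, 0.342, 1.524, -0, 1.275, -0.146], TCP at [150.002, 503.117, 404.722] pointing down, gripper open.
Joint ranges: [-2.53, 2.53], [-0.77, 2.02], [0.04, 2.7], [-1, 4.14], [0.28, 2.66], [-3.11, 3.11]. Speed limits (rad/s): [2.57, 2.57, 3.14, 3.14, 3.14, 3.14].

INTERFACE

Orientations are given as a unit quaternion [w, x, y, z].
In Python, from bench import env gives the robot as it stands. The module is installed in compiled form; this text tells all that it offers.
- The arm moves only by the shell command python3 -m pendant 'ROWS' [FORCE]. ROWS is JSON, a list of rows, each a list of 7 numbers: the finger opening in m, from 0 to 0.0854, then the shift along the tool's x, y, z in m, then the turn, a rotation vector about the tool's x, y, z in degrees. In form: [[gripper, x, y, z, ax, ay, az], ...]. A call has exactly 5 rows; each row shifts and turns the commanded pose from where the row before left it, along the tool's axes as they then stand; what a row does not reach is not made up. A row lasts 1/8 s, in which the tool goes at most 62.5 mm and 10.7 degrees, less where a joint would pass 70% of its speed; a pose out of reach is approached as far as the arm can. A call is refused whole if a number of a shift passes 0.0625 or a number of a turn 10.7, either way. A call with a gripper value outside its range is refused whole. The fingers move at their own pace and stop on an object; FORCE is the grip in N (left out, the last holds). Time passes only in rows, so rows that do not move let the fingers close, or fill a call up. It gives the time, the measured TCP pose, the force and the opening at its end, in the units of the state.
- env.read_state(): the state, without advancing time (a new reading comes with each control period).
- env.grab_frame(name): name is "scene" or "side" or "wrist"; returns a dict with "image" (420x560x3 uint8, red, green, blue), "K" (3x3 intrinsics, pixels), "rvec" (rotation vector, rad) and "tvec" (3), from world to camera coordinates, as OpenCV has them. Camera axes: x right, y down, z forward; pixel columns grow to the right and rows downward; lengths in mm; the calibration is good to about 2 mm. The wrist camera is an equidistant fisheye: a pixel r from the principal point sees the ray r / f radians off the axis. A picture is of the moment at which its call begins. There is no depth.
- env.close_job(): hands the job in, once; it reports no verdict.
Trained networks look in the newest picture that a camera, given by its name, has taken for a name from the list of things; names that differ only in an ending like _2 or _b are one class to them, and where a whole thing is asked for, a point or a joint stands for the part that bears it (a point fixed in the world has none). Each returns a list of dicts, best first, with "confidence" (0 to 1); they miss things now and then, are a little off and sometimes report something else, mostly with a low value. They report only what shows in the picture. A call takes as long as a camera call. They do not tell look-alikes from the thing itself.
- env.masks_of(target, camera): "pixels" (420x560 bool, what is visible of it) and "box" ([centre column, centre row, width, height] in pixels, round what is visible of it).
The state is a dict: "clock": time; "joint_pos": joint angles; "qd": joint speeds; "joint_torque": joint torques, N m; "ee_pos": TCP position; "tcp_rot": TCP orientation; "contact_force": force on the tool from outside, world axes, zero at the start; "torque": the same for the moment, N m; "opening": finger opening in mm.
Only numpy, scipy, OpenCV 4.12 (cv2) and the standard library are available. Lean on these libraries where they do the work, as an engineer would, in place of code of your own. Each camera call takes 0.05 s, during which the arm holds its last target.

TASK

First move the glue, the oil jar and the blue tin from the rack to the green mat, all three standing upright on it together. Then pull the brass bar forward out of its spring clips and lay it in the two V-blocks of the set-up plate, seated in both vees and centred. Only then put each container back upright on the very spot on the rack it came from, leaving the bar in the vees and the dish, the screwdriver and the steel block where they are.

Things in the scene. Friction and masses are not known exactly. Their poses are not given: they have to be found in the camera images.
- glue: Glue container: upright white cylinder with a red band and a red cap, 46 mm diameter (cap 44 mm), 110 mm tall, cap the top 28 mm, about 0.18 kg. Origin: centre of the underside; z up. Starts on one of the rack's three white spots.
- oil: Oil jar: upright amber cylinder with a pale band and a black cap, 44 mm diameter (cap 42 mm), 104 mm tall, cap the top 28 mm, about 0.16 kg. Origin: centre of the underside; z up. Starts on one of the rack's white spots.
- tin: Wax tin: upright blue cylinder with a bare metal lid, 50 mm diameter (lid 48 mm), 98 mm tall, lid the top 14 mm, about 0.20 kg. Origin: centre of the underside; z up. Starts on one of the rack's white spots.
- bar: Round brass bar, 16 mm diameter, 150 mm long along its own y, 0.25 kg; origin its centre. Starts along rack y, centre at rack x 0, z 60 mm, in two spring clips. It cannot be lifted (rigid upper jaws reach to rack x -20 mm): grip it mid-length and pull level to rack -x, 5 to 15 N; sprung lower jaws snap open within 15 mm and it is free to lift after 35 to 45 mm.
- rack: Fixed plywood rack; origin on the bench below the bar; -x is its front, y along the bar. Board 12 mm thick, x -85 to 50, y +-115 mm. White 62 mm spots at x -52, y -72, 0, 72 mm; on each stands one container (underside z 12 mm, up to 4 mm off centre). Steel C clips open to -x, 14 mm wide, at y +-58, top z 73 mm; the bar is free between them. Wooden cheeks at y +-84 mm, up to z 76 mm.
- mat: The side area: fixed green mat, 200 mm along its x, 150 mm along its y, 3 mm thick (top at z 3 mm). Origin: centre of the underside. It has room for the three containers.
- vplate: Fixed aluminium plate 110 (x) x 190 (y) x 14 mm, dark slots along y; origin centre of its underside. Two dark steel V-blocks 22 mm thick at y +-46, 50 mm wide, 52 mm high, 70 mm free between them. 90 degree vees open up and run along y: bottom at x 0, z 36 mm, mouth 32 mm wide. A seated bar lies along y, centre at x 0, y 0, z 47 mm.
- dish: Bystander: small loose blue bowl, 72 mm across, 28 mm high. Origin: centre of the underside. Leave alone.
- driver: Bystander: loose screwdriver, 170 mm long with a red handle, lying along its x; origin near its middle. Leave alone.
- block: Bystander: loose steel block 75 x 50 x 25 mm. Origin: centre of the underside. Leave alone.
Mind the look-alikes: they are no part of the job. Leave any purple look-alike of the oil alone.

How it is judged (in metres and radians):
On the way, in this order (a step that is already met when the one before it is completed fails the run):
1. all three containers stand upright on the green mat together (x of glue in the frame of mat between -0.085 and 0.085 m and y of glue in the frame of mat between -0.06 and 0.06 m and height (world z) of each of glue, oil, tin below 0.01 m and angle between each of glue, oil, tin's own z axis and vertical below 0.1 rad and x of oil in the frame of mat between -0.085 and 0.085 m and y of oil in the frame of mat between -0.06 and 0.06 m and x of tin in the frame of mat between -0.085 and 0.085 m and y of tin in the frame of mat between -0.06 and 0.06 m), for 0.2 s.
2. the bar is seated in both vees, centred, while the containers are still on the mat (all of step 1 and x of bar in the frame of vplate between -0.005 and 0.005 m and y of bar in the frame of vplate between -0.015 and 0.015 m and z of bar in the frame of vplate between 0.0435 and 0.0515 m and angle between the y axis of bar and the y axis of vplate, either way round below 0.08 rad), for 0.3 s.
At the end, for the whole second after the job is handed in: The bar lies seated in both vees (within 5 mm across, centred within 15 mm along, centre 43.5 to 51.5 mm above the bench, aligned within 0.08 rad); each container stands upright within 15 mm of where it stood at the start; all at rest and released (x of bar in the frame of vplate between -0.005 and 0.005 m and y of bar in the frame of vplate between -0.015 and 0.015 m and z of bar in the frame of vplate between 0.0435 and 0.0515 m and angle between the y axis of bar and the y axis of vplate, either way round below 0.08 rad and linear speed of each of glue, oil, tin, bar below 0.02 m/s and distance of each of glue, oil, tin from where it was at the start of the episode below 0.015 m and angle between each of glue, oil, tin's own z axis and vertical below 0.1 rad); the robot touches nothing.
It fails at once if a container is knocked over (angle between any of glue, oil, tin's own z axis and vertical above 0.6 rad).
It fails at once if the dish, screwdriver or steel block is displaced by more than 30 mm (distance of any of dish, driver, block from where it was at the start of the episode above 0.03 m).
It also fails if it takes over 144 s, if anything falls off the work surface, if the arm or the gripper's body presses on something with over 40 N, if the wrist force passes 120 N, or if a joint passes its speed limit or range.

## Working session

There is one attempt and no reset: what is moved stays moved. The work goes in short steps, Python scripts to look and compute and a shell command to move; the robot and the scene stay as the last step left them, time stands still between calls to the robot, and variables do not carry over. Pictures are saved under pics/ and viewed, and the job is handed in when it is done.

```bash
ls; mkdir -p pics; python3 - <<'E'
from bench import env
import cv2
for n in ["scene","side","wrist"]:
    f=env.grab_frame(n); cv2.imwrite(f"pics/a_{n}.png",f["image"][:,:,::-1]); print(n,f["K"].tolist() if hasattr(f["K"],'tolist') else f["K"],f["rvec"],f["tvec"])
print(env.read_state())
E
```

```text
pics
scene [[384.1709390076117, 0.0, 283.4677007621193], [0.0, 384.1709390076117, 212.6704523872003], [0.0, 0.0, 1.0]] [ 2.2814545   0.59502198 -0.26158891] [-487.77590281 -129.5235879  1047.77246513]
side [[433.93900125220796, 0.0, 274.4773174567391], [0.0, 433.93900125220796, 202.55208520245046], [0.0, 0.0, 1.0]] [ 2.04162538 -0.80226484  0.43447349] [-403.7584253   286.85552325  749.6916106 ]
wrist [[325.19226210127806, 0.0, 275.84481657207897], [0.0, 325.19226210127806, 210.4714180477458], [0.0, 0.0, 1.0]] [-2.31761506 -1.72855403 -0.25607391] [-524.27196411  -38.40549127  380.7249314 ]
{'clock': 0.15, 'joint_pos': array([ 1.13501296e+00,  3.42561369e-01,  1.52475836e+00, -4.02256717e-05,
        1.27540332e+00, -1.46000659e-01]), 'qd': array([ 0.00121461, -0.00207597, -0.00396821, -0.00013141, -0.0011305 ,
       -0.00093841]), 'joint_torque': array([ 1.70893112e-03, -4.33907890e+01, -2.46152329e+01, -2.63042621e-04,
        5.70790668e-03, -7.34941136e-05]), 'ee_pos': array([149.96137691, 503.03278461, 404.19987415]), 'tcp_rot': array([-0.56674904,  0.56715234,  0.42222627, -0.42291692]), 'contact_force': array([ 0.70619378,  0.10545281, -0.16707714]), 'torque': array([0.02483378, 0.01296962, 0.05902474]), 'opening': 85.24294513042632}
```

View pics/a_scene.png

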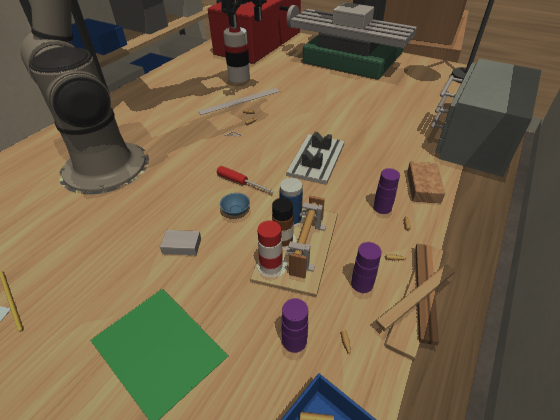

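View pics/a_side.png

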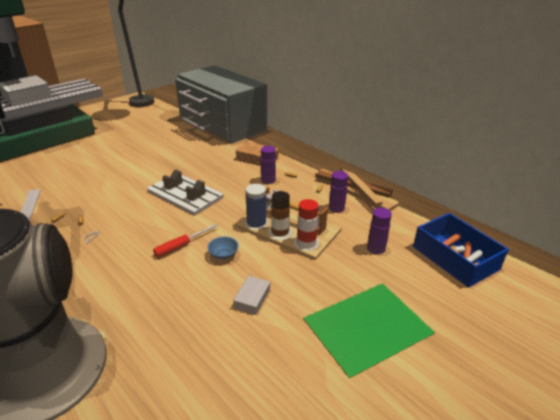

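View pics/a_wrist.png

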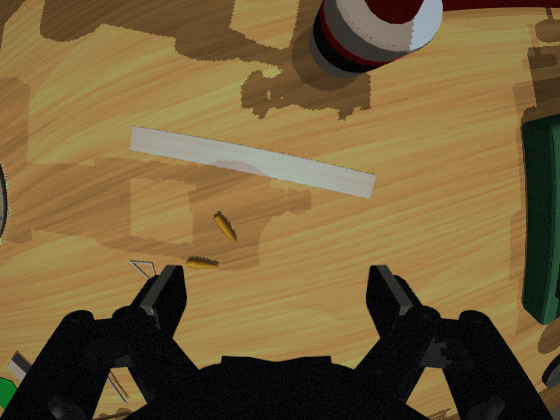

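```bash
cat > h.py <<'E'
from bench import env
import numpy as np, cv2
from scipy.spatial.transform import Rotation as R
def cam(f):
    return np.array(f["K"],float),R.from_rotvec(np.array(f["rvec"],float).ravel()).as_matrix(),np.array(f["tvec"],float).ravel()
def proj(c,P,fish=False):
    K,Rm,t=c; X=np.atleast_2d(P)@Rm.T+t
    if fish:
        r=np.hypot(X[:,0],X[:,1]); th=np.arctan2(r,X[:,2]); s=th/np.maximum(r,1e-9)
        return np.c_[X[:,0]*s*K[0,0]+K[0,2],X[:,1]*s*K[1,1]+K[1,2]]
    return np.c_[X[:,0]/X[:,2]*K[0,0]+K[0,2],X[:,1]/X[:,2]*K[1,1]+K[1,2]]
def back(c,uv,z,fish=False):
    K,Rm,t=c; uv=np.atleast_2d(np.asarray(uv,float))
    d=np.c_[(uv[:,0]-K[0,2])/K[0,0],(uv[:,1]-K[1,2])/K[1,1],np.ones(len(uv))]
    if fish:
        r=np.hypot(d[:,0],d[:,1]); s=np.where(r>1e-9,np.sin(r)/np.maximum(r,1e-9),1)
        d=np.c_[d[:,0]*s,d[:,1]*s,np.cos(r)]
    D=d@Rm; C=-Rm.T@t
    return C+D*((z-C[2])/D[:,2])[:,None]
def tool():
    s=env.read_state(); q=s["tcp_rot"]; return np.array(s["ee_pos"]),R.from_quat([q[1],q[2],q[3],q[0]]).as_matrix(),s
E
python3 - <<'E'
from h import *
import pickle
D={}
for n in ["scene","side"]:
    f=env.grab_frame(n); D[n]=dict(c=cam(f),im=f["image"],m={})
    for t in ["glue","oil","tin","bar","rack","mat","vplate","dish","driver","block"]:
        r=env.masks_of(t,n); D[n]["m"][t]=r
        print(n,t,[(round(x["confidence"],2),np.round(x["box"]).astype(int).tolist(),int(x["pixels"].sum())) for x in r[:5]])
pickle.dump(D,open("d0.pkl","wb"))
p,Rm,s=tool(); print(p,Rm)
E
```

```text
scene glue [(0.88, [271, 246, 28, 55], 1178)]
scene oil [(0.98, [283, 221, 22, 50], 761), (0.79, [387, 189, 28, 52], 838), (0.75, [294, 325, 28, 54], 1255), (0.73, [366, 270, 30, 49], 1145), (0.55, [235, 205, 31, 23], 550)]
scene tin [(0.57, [291, 202, 26, 45], 595)]
scene bar []
scene rack [(0.97, [293, 245, 88, 99], 3616)]
scene mat [(0.59, [156, 354, 134, 127], 9423)]
scene vplate [(0.9, [316, 158, 57, 48], 1863)]
scene dish [(0.82, [233, 205, 32, 25], 574)]
scene driver [(0.56, [245, 181, 56, 23], 360)]
scene block [(0.7, [180, 241, 39, 26], 912)]
side glue [(0.98, [307, 224, 19, 49], 932), (0.16, [367, 330, 134, 93], 6701)]
side oil [(0.97, [381, 231, 18, 43], 868), (0.68, [266, 164, 13, 35], 526), (0.63, [338, 193, 21, 40], 614), (0.62, [181, 242, 53, 25], 435), (0.55, [279, 213, 18, 48], 808)]
side tin [(0.56, [256, 207, 24, 46], 812)]
side bar [(0.41, [296, 208, 8, 12], 83)]
side rack [(0.96, [288, 227, 101, 66], 1669)]
side mat [(0.72, [371, 331, 132, 91], 6609)]
side vplate [(0.89, [184, 193, 77, 46], 1862), (0.31, [223, 249, 33, 24], 570)]
side dish [(0.92, [224, 251, 31, 23], 537)]
side driver []
side block [(0.84, [250, 297, 34, 39], 930)]
[150.02245907 503.11474477 404.74653932] [[ 2.85773250e-01  8.93462733e-05 -9.58297262e-01]
 [ 9.58297249e-01  1.60698570e-04  2.85773261e-01]
 [ 1.79529775e-04 -9.99999983e-01 -3.96969354e-05]]
```

```bash
cat > fit.py <<'E'
from h import *
from scipy.optimize import minimize
def box(x0,x1,y0,y1,z0,z1): return np.array([[x,y,z] for x in(x0,x1) for y in(y0,y1) for z in(z0,z1)],float)
def cyl(r,z0,z1,n=24):
    a=np.arange(n)*2*np.pi/n; return np.array([[r*np.cos(t),r*np.sin(t),z] for t in a for z in(z0,z1)])
M=dict(glue=[cyl(23,0,82),cyl(22,82,110)],oil=[cyl(22,0,76),cyl(21,76,104)],tin=[cyl(25,0,84),cyl(24,84,98)],
 mat=[box(-100,100,-75,75,0,3)],
 vplate=[box(-55,55,-95,95,0,14)]+[np.array([[x,y,z] for y in(s*46-11,s*46+11) for x,z in q]) for s in(1,-1) for q in ([(-25,14),(-25,52),(-16,52),(0,36),(0,14)],[(25,14),(25,52),(16,52),(0,36),(0,14)])],
 rack=[box(-85,50,-115,115,0,12),box(-12,12,-90,-78,12,76),box(-12,12,78,90,12,76)],
 dish=[cyl(36,26,28),cyl(25,0,1)],block=[box(-37.5,37.5,-25,25,0,25)])
S=4
def render(c,parts,T,shape=(420,560),fish=False):
    x,y,yaw,z0=T; ca,sa=np.cos(yaw),np.sin(yaw)
    im=np.zeros(shape,np.uint8)
    for P in parts:
        W=np.c_[x+ca*P[:,0]-sa*P[:,1],y+sa*P[:,0]+ca*P[:,1],z0+P[:,2]]
        uv=proj(c,W,fish)
        h=cv2.convexHull((uv*256).round().astype(np.int32)) 
        cv2.fillConvexPoly(im,h,255,cv2.LINE_AA,8)
    return im/255.
def fit(name,views,x0,z0=0,yaw=True,steps=(8,8,.1)):
    """views: list of (cam, mask, ignore)"""
    def cost(p):
        T=(p[0],p[1],p[2] if yaw else 0,z0); s=0
        for c,m,ig in views:
            r=render(c,M[name],T); w=~ig
            a=np.minimum(r,m)[w].sum(); b=np.maximum(r,m)[w].sum(); s+=1-a/b
        return s
    n=3 if yaw else 2; x0=np.array(x0,float)[:n]
    best=None
    for k in range(3):
        sim=np.vstack([x0]+[x0+np.eye(n)[i]*steps[i]*(1 if k%2==0 else -1) for i in range(n)])
        o=minimize(cost,x0,method="Nelder-Mead",options=dict(initial_simplex=sim,xatol=.05,fatol=1e-5)); x0=o.x
    return o.x,o.fun
E
cat > f1.py <<'E'
from fit import *
import pickle
D=pickle.load(open("d0.pkl","rb"))
sel={n:{t:D[n]["m"][t][0]["pixels"].astype(bool) for t in ["glue","tin","rack","mat","vplate","dish","block"]} for n in D}
sel["scene"]["oil"]=D["scene"]["m"]["oil"][0]["pixels"]; sel["side"]["oil"]=D["side"]["m"]["oil"][4]["pixels"]
cs={n:D[n]["c"] for n in D}
out={}
for t,z in [("mat",3),("vplate",0),("block",0),("dish",0),("glue",12),("oil",12),("tin",12),("rack",0)]:
    ini=[]
    for n in D:
        m=sel[n][t]; v,u=np.nonzero(m); ini.append(back(cs[n],[[u.mean(),v.mean()]],z+(45 if t in("glue","oil","tin") else 5))[0])
    x0=np.mean(ini,0)[:2]
    def views(ns): return [(cs[n],sel[n][t].astype(float),np.any([sel[n][k] for k in sel[n] if k!=t and not(k=="rack" and t in("glue","oil","tin"))],0)) for n in ns]
    z0=12 if t in("glue","oil","tin") else 0
    yaw=t not in("glue","oil","tin","dish")
    best=None
    for y0 in ([-.8,-.4,0,.4,.8,1.2,1.57,2.0] if yaw else [0]):
        r=fit(t,views(["scene","side"]),[*x0,y0],z0,yaw)
        if best is None or r[1]<best[1]: best=r
    r1=[fit(t,views([n]),best[0],z0,yaw) for n in D]
    print(t,np.round(best[0],2),round(best[1],3),[(np.round(a,2).tolist(),round(b,3)) for a,b in r1],np.round(ini,0)[:,:2].tolist())
    out[t]=best[0]
pickle.dump(out,open("poses.pkl","wb"))
E
python3 f1.py
```

```text
mat [ 4.9205e+02 -3.2572e+02 -2.6000e-01] 0.087 [([491.65, -324.46, -0.25], np.float64(0.041)), ([492.38, -326.25, -0.26], np.float64(0.043))] [[504.0, -335.0], [479.0, -335.0]]
vplate [4.9309e+02 3.0437e+02 1.6000e-01] 0.17 [([492.06, 304.71, 0.18], np.float64(0.093)), ([493.15, 304.23, 0.14], np.float64(0.074))] [[493.0, 300.0], [496.0, 306.0]]
block [ 373.72 -122.05    0.53] 0.245 [([373.7, -121.53, 0.51], np.float64(0.113)), ([373.68, -122.59, 0.54], np.float64(0.13))] [[368.0, -119.0], [376.0, -119.0]]
dish [415.39  24.39] 0.377 [([415.89, 24.22], np.float64(0.151)), ([414.49, 25.5], np.float64(0.222))] [[403.0, 40.0], [426.0, 43.0]]
glue [577.8  -81.51] 0.172 [([576.75, -80.13], np.float64(0.061)), ([579.04, -81.39], np.float64(0.105))] [[572.0, -74.0], [588.0, -73.0]]
oil [562.57  -7.94] 0.174 [([561.12, -4.94], np.float64(0.082)), ([562.66, -8.09], np.float64(0.088))] [[555.0, 10.0], [569.0, -1.0]]
tin [543.68  58.29] 0.291 [([544.92, 55.71], np.float64(0.158)), ([547.77, 62.92], np.float64(0.12))] [[536.0, 86.0], [550.0, 66.0]]
rack [6.1242e+02 4.4400e+00 2.4000e-01] 0.354 [([609.77, 4.35, 0.23], np.float64(0.146)), ([614.22, 4.48, 0.24], np.float64(0.191))] [[618.0, -18.0], [590.0, -31.0]]
```

```bash
cat >> h.py <<'E'
def plan(xyz,yawdeg=None,grasp=155):
    """needed shift in tool axes (mm) from measured pose for grasp point to reach xyz, and turn about tool y (deg)"""
    p,Rm,s=tool(); g=p+Rm[:,1]*grasp
    d=np.array(xyz,float)-g; yaw=np.degrees(np.arctan2(Rm[1,0],Rm[0,0]))
    return dict(shift=np.round(Rm.T@d,1),turn=None if yawdeg is None else round(yaw-yawdeg,2),yaw=round(yaw,2),grasp=np.round(g,1),clock=round(s["clock"],2),F=np.round(s["contact_force"],1),op=round(float(s["opening"]),1))
E
python3 - <<'E'
from h import *
f=env.grab_frame("wrist"); c=cam(f); p,Rm,s=tool()
C=-c[1].T@c[2]; print("cam in tool",Rm.T@(C-p)); print("cam axes in tool", (Rm.T@c[1].T).round(3))
print(np.degrees(np.arctan2(Rm[1,0],Rm[0,0])))
import pickle
D=pickle.load(open("d0.pkl","rb"))
for t in D["scene"]["m"]["oil"][:4]: print(back(D["scene"]["c"],[t["box"][:2]],50))
E
```

```text
cam in tool [ 0.18888799 29.92564372 74.81108833]
cam axes in tool [[ 1.     0.001 -0.001]
 [ 0.001 -0.293  0.956]
 [ 0.    -0.956 -0.293]]
73.3982426873588
[[554.73746581   7.68978064  50.        ]]
[[714.78701048 214.30404242  50.        ]]
[[ 692.57414018 -196.96829646   50.        ]]
[[755.40621968 -29.76504517  50.        ]]
```

```bash
python3 -m pendant '[[0.085,0,0,0,0,10,0],[0.085,0,0,0,0,10,0],[0.085,0,0,0,0,10,0],[0.085,0,0,0,0,10,0],[0.085,0,0,0,0,10,0]]'
python3 -c "
from h import *
print(plan([520,0,249],13.7))"
```

```text
clock: 1.92
ee_pos: [150.0, 503.1, 404.7]
tcp_rot: [0.693, -0.693, -0.141, 0.141]
contact_force: [0.2, -0.5, 0.5]
opening: 85.2
{'shift': array([ 143.3,    0.7, -607.9]), 'turn': np.float64(9.36), 'yaw': np.float64(23.06), 'grasp': array([150. , 503.1, 249.7]), 'clock': 1.93, 'F': array([ 0.2, -0.5,  0.5]), 'op': 85.2}
```

```bash
python3 -m pendant '[[0.085,0,0,0,0,9.4,0],[0.085,0,0,0,0,0,0],[0.085,0.0,0,-0.06,0,0,0],[0.085,0.0,0,-0.06,0,0,0],[0.085,0.0,0,-0.06,0,0,0]]'
python3 -c "
from h import *
print(plan([555,50,249],13.7))"
```

```text
clock: 2.55
ee_pos: [193.6, 326.8, 404.7]
tcp_rot: [0.702, -0.702, -0.088, 0.088]
contact_force: [1.2, 0.4, -0.1]
opening: 85.2
{'shift': array([ 281.8,    0.8, -357.5]), 'turn': np.float64(0.59), 'yaw': np.float64(14.29), 'grasp': array([193.7, 326.9, 249.7]), 'clock': 2.55, 'F': array([ 1.2,  0.4, -0.1]), 'op': 85.2}
```

```bash
python3 -m pendant '[[0.085,0.05,0,-0.05,0,0.6,0],[0.085,0.05,0,-0.06,0,0,0],[0.085,0.05,0,-0.06,0,0,0],[0.085,0.05,0,-0.06,0,0,0],[0.085,0.05,0,-0.06,0,0,0]]'
python3 -c "
from h import *
print(plan([555,50,249],13.7))"
```

```text
clock: 3.18
ee_pos: [448.7, 144.9, 405.0]
tcp_rot: [0.702, -0.702, -0.084, 0.083]
contact_force: [0.9, 0.6, -0.2]
opening: 85.2
{'shift': array([  80.8,    1. , -117.3]), 'turn': np.float64(-0.1), 'yaw': np.float64(13.6), 'grasp': array([448.9, 145. , 250. ]), 'clock': 3.17, 'F': array([ 0.9,  0.6, -0.2]), 'op': 85.2}
```

```bash
python3 -m pendant '[[0.085,0.02,0,-0.03,0,0,0],[0.085,0.03,0,-0.04,0,0,0],[0.085,0.03,0,-0.04,0,0,0],[0.085,0,0,0,0,0,0],[0.085,0,0,0,0,0,0]]'
python3 -c "
from h import *
print(plan([555,50,249],13.7))
f=env.grab_frame('wrist'); cv2.imwrite('pics/b_wrist.png',f['image'][:,:,::-1])
import pickle
d=dict(c=cam(f),im=f['image'],m={})
for t in ['glue','oil','tin','bar','rack','vplate']:
    r=env.masks_of(t,'wrist'); d['m'][t]=r
    print(t,[(round(x['confidence'],2),np.round(x['box']).astype(int).tolist(),int(x['pixels'].sum())) for x in r[:5]])
pickle.dump(d,open('w0.pkl','wb'))
"
```

```text
clock: 3.8
ee_pos: [550.3, 58.2, 404.4]
tcp_rot: [0.702, -0.702, -0.083, 0.083]
contact_force: [-0.8, -0.1, -0.3]
opening: 85.2
{'shift': array([ 2.9,  0.4, -9.2]), 'turn': np.float64(-0.2), 'yaw': np.float64(13.5), 'grasp': array([550.1,  58.2, 249.4]), 'clock': 3.8, 'F': array([-0.8, -0.1, -0.3]), 'op': 85.2}
glue [(0.74, [300, 231, 119, 189], 11604), (0.73, [269, 325, 40, 71], 2626)]
oil [(0.91, [458, 96, 78, 40], 2956), (0.76, [273, 261, 45, 73], 2823), (0.64, [426, 288, 60, 61], 1598), (0.64, [170, 377, 78, 34], 160), (0.61, [330, 358, 25, 16], 173)]
tin [(0.81, [270, 191, 56, 71], 3030)]
bar []
rack [(0.64, [302, 232, 117, 186], 11096), (0.59, [120, 281, 58, 42], 1918)]
vplate [(0.56, [273, 23, 98, 46], 4217)]
```

View pics/b_wrist.png

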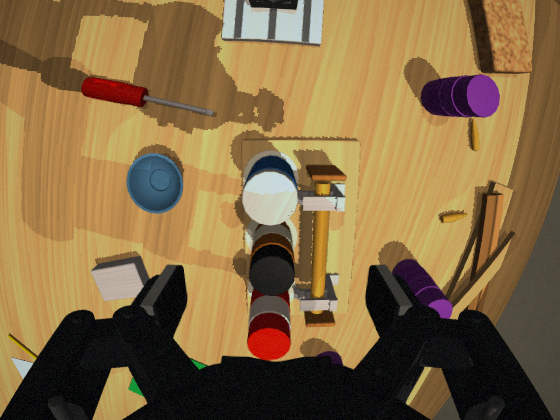

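```bash
cat > f2.py <<'E'
from fit import *
import pickle
w=pickle.load(open("w0.pkl","rb")); c=w["c"]
p=back(c,[[243,139],[359,139.5],[355.5,323]],12,True); print(p.round(1))
e=p[0]-p[1]; print("front-back edge len",np.hypot(*e[:2]),"yaw",np.degrees(np.arctan2(-e[1],-e[0])))
e=p[1]-p[2]; print("side edge",np.hypot(*e[:2]),"yaw",np.degrees(np.arctan2(e[1],e[0]))-90)
yaw=np.radians(13.5); ca,sa=np.cos(yaw),np.sin(yaw)
Rz=np.array([[ca,-sa],[sa,ca]])
for q,l in zip(p[:2],[(-85,115),(50,115)]): print("origin", q[:2]-Rz@np.array(l))
# top-disc fits
top=dict(glue=(122,22,1),oil=(116,21,1),tin=(110,24,0))
import scipy.optimize as so
for t,(z,r,i) in top.items():
    m=w["m"][t][i]["pixels"].astype(float)
    H=dict(glue=110,oil=104,tin=98)[t]
    def cost(q):
        rr=render(c,M[t],(q[0],q[1],0,12),fish=True); return 1-np.minimum(rr,m).sum()/np.maximum(rr,m).sum()
    v,u=np.nonzero(m); x0=back(c,[[u.mean(),v.mean()]],80,True)[0][:2]
    o=so.minimize(cost,x0,method="Nelder-Mead",options=dict(initial_simplex=np.array([x0,x0+[6,0],x0+[0,6]])))
    print(t,o.x.round(1),round(o.fun,3))
im=w["im"].copy()
P=pickle.load(open("poses.pkl","rb"))
for T,parts in [((612.4,4.4,.24,0),M["rack"]),((577.8,-81.5,0,12),M["glue"]),((562.5,-7.9,0,12),M["oil"]),((543.7,58.3,0,12),M["tin"]),((493,304.4,.16,0),M["vplate"])]:
    r=render(c,parts,T,fish=True)>.5
    cs,_=cv2.findContours(r.astype(np.uint8),cv2.RETR_EXTERNAL,cv2.CHAIN_APPROX_NONE); cv2.drawContours(im,cs,-1,(0,255,255),1)
cv2.imwrite("pics/b_ov.png",im[:,:,::-1])
E
python3 f2.py
```

```text
[[ 503.2   95.3   12. ]
 [ 630.1  126.8   12. ]
 [ 704.9 -110.9   12. ]]
front-back edge len 130.7339401846327 yaw 13.929619211715917
side edge 249.20830510944046 yaw 17.471440770278335
origin [612.703455     3.33840274]
origin [608.32285383   3.29483715]
glue [576.3 -84. ] 0.221
oil [561.3  -6.4] 0.102
tin [543.5  61.7] 0.072
```

View pics/b_ov.png

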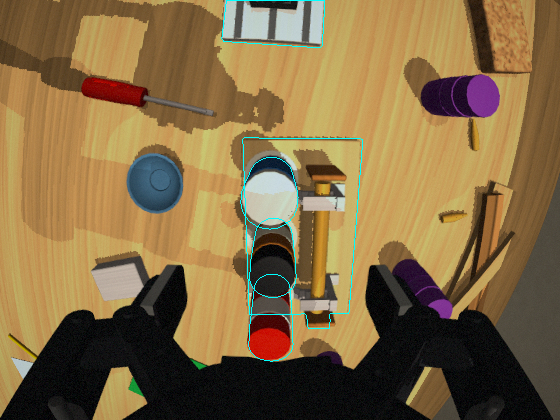

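```bash
python3 -c "
from h import *
print(plan([577.5,-81.8,104],13.7))"
```

```text
{'shift': array([  -6.3,  146. , -142.9]), 'turn': np.float64(-0.23), 'yaw': np.float64(13.47), 'grasp': array([550.3,  58.6, 250. ]), 'clock': 4.15, 'F': array([ 0.6, -0.3, -0.5]), 'op': 84.9}
```

```bash
python3 -m pendant '[[0.085,-0.002,0,-0.05,0,0,0],[0.085,-0.002,0,-0.05,0,0,0],[0.085,-0.002,0,-0.043,0,0,0],[0.085,0,0,0,0,0,0],[0.085,0,0,0,0,0,0]]'
python3 -c "
from h import *
print(plan([577.5,-81.8,104],13.7))"
```

```text
clock: 4.78
ee_pos: [577.7, -82.0, 404.7]
tcp_rot: [0.703, -0.702, -0.082, 0.083]
contact_force: [-0.4, 1.2, 0.3]
opening: 84.7
{'shift': array([-1.000e-01,  1.457e+02, -0.000e+00]), 'turn': np.float64(-0.3), 'yaw': np.float64(13.4), 'grasp': array([577.7, -81.9, 249.7]), 'clock': 4.78, 'F': array([-0.4,  1.2,  0.3]), 'op': 84.7}
```

```bash
python3 -m pendant '[[0.085,0,0.05,0,0,0,0],[0.085,0,0.05,0,0,0,0],[0.085,0,0.03,0,0,0,0],[0.085,0,0.015,0,0,0,0],[0.085,0,0,0,0,0,0]]' 40
python3 -c "
from h import *
print(plan([577.5,-81.8,104],13.7))
f=env.grab_frame('wrist'); cv2.imwrite('pics/c_w.png',f['image'][:,:,::-1])
f=env.grab_frame('side'); cv2.imwrite('pics/c_s.png',cv2.resize(f['image'][140:300,180:440,::-1],None,fx=3,fy=3))"
```

```text
clock: 5.4
ee_pos: [577.9, -81.6, 259.5]
tcp_rot: [0.702, -0.702, -0.083, 0.083]
contact_force: [0.5, 0.8, -0.1]
opening: 85.2
{'shift': array([-0.3,  0.5, -0.2]), 'turn': np.float64(-0.24), 'yaw': np.float64(13.46), 'grasp': array([577.7, -81.5, 104.5]), 'clock': 5.4, 'F': array([ 0.5,  0.8, -0.1]), 'op': 85.2}
```

View pics/c_s.png

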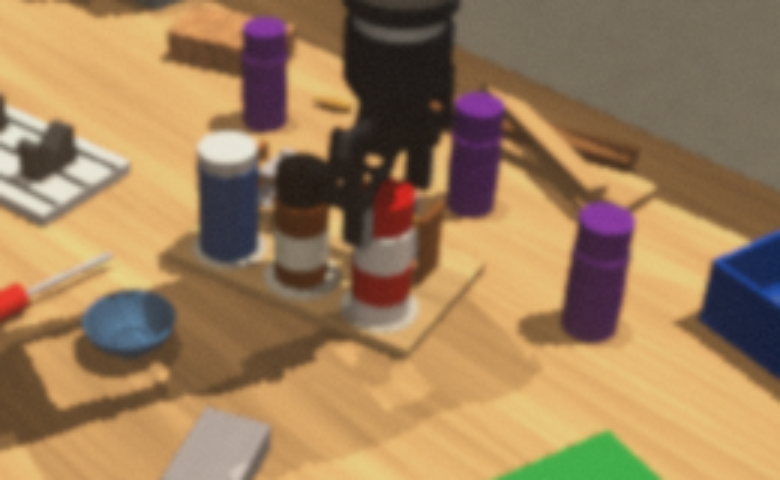

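View pics/c_w.png

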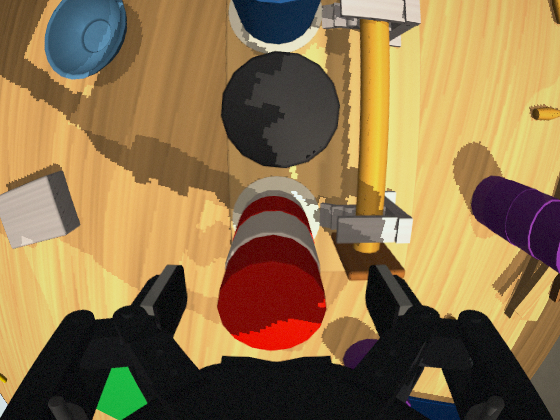

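```bash
python3 -m pendant '[[0.03,0,0,0,0,0,0],[0.03,0,0,0,0,0,0],[0.03,0,0,0,0,0,0],[0.03,0,0,0,0,0,0],[0.03,0,0,0,0,0,0]]' 40
python3 -c "
from h import *
print(plan([577.5,-81.8,104],13.7))
f=env.grab_frame('wrist'); cv2.imwrite('pics/c_w2.png',f['image'][:,:,::-1])"
```

```text
clock: 6.12
ee_pos: [577.9, -82.6, 260.7]
tcp_rot: [-0.702, 0.702, 0.083, -0.082]
contact_force: [-2.5, -0.4, 5.2]
opening: 43.9
{'shift': array([-0.3,  1.7,  1. ]), 'turn': np.float64(-0.31), 'yaw': np.float64(13.39), 'grasp': array([578. , -82.7, 105.7]), 'clock': 6.12, 'F': array([-2.5, -0.4,  5.2]), 'op': 43.9}
```

View pics/c_w2.png

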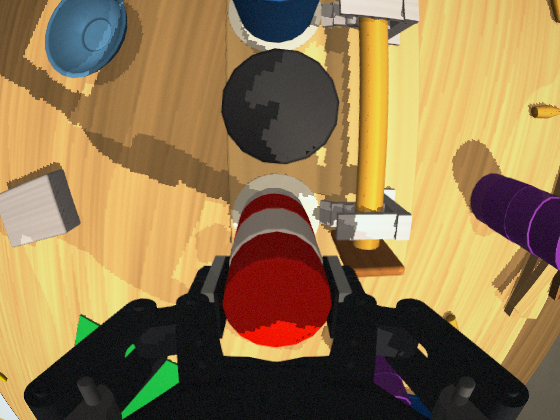

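```bash
python3 -m pendant '[[0.03,0,-0.015,0,0,0,0],[0.03,0,-0.03,0,0,0,0],[0.03,0,-0.04,0,0,0,0],[0.03,0,-0.045,0,0,0,0],[0.03,0,0,0,0,0,0]]' 40
python3 -c "
from h import *
print(plan([505,-380,234],13.4))"
```

```text
clock: 6.8
ee_pos: [578.3, -82.5, 394.6]
tcp_rot: [-0.701, 0.703, 0.085, -0.08]
contact_force: [0.6, 0.3, -1.9]
opening: 43.7
{'shift': array([-141.6,    5.6, -271.7]), 'turn': np.float64(0.0), 'yaw': np.float64(13.4), 'grasp': array([579.7, -82.9, 239.6]), 'clock': 6.8, 'F': array([ 0.6,  0.3, -1.9]), 'op': 43.7}
```

```bash
python3 -m pendant '[[0.03,-0.01,0,-0.02,0,0,0],[0.03,-0.02,0,-0.04,0,0,0],[0.03,-0.025,0,-0.05,0,0,0],[0.03,-0.025,0,-0.05,0,0,0],[0.03,-0.025,0,-0.05,0,0,0]]' && python3 -m pendant '[[0.03,-0.02,0,-0.04,0,0,0],[0.03,-0.014,0,-0.02,0,0,0],[0.03,0,0,0,0,0,0],[0.03,0,0,0,0,0,0],[0.03,0,0,0,0,0,0]]'
python3 -c "
from h import *
print(plan([505,-380,96.5],13.4))
f=env.grab_frame('wrist'); cv2.imwrite('pics/d_w.png',f['image'][:,:,::-1])"
```

```text
clock: 7.42
ee_pos: [523.6, -312.5, 388.8]
tcp_rot: [0.703, -0.702, -0.082, 0.083]
contact_force: [0.2, 1.0, -1.6]
opening: 44.0
clock: 8.05
ee_pos: [505.8, -375.9, 389.8]
tcp_rot: [0.702, -0.702, -0.083, 0.083]
contact_force: [0.3, 0.7, -1.3]
opening: 43.7
{'shift': array([ -1.8, 138.3,  -3.9]), 'turn': np.float64(0.1), 'yaw': np.float64(13.5), 'grasp': array([ 505.9, -375.8,  234.8]), 'clock': 8.05, 'F': array([ 0.3,  0.7, -1.3]), 'op': 43.7}
```

View pics/d_w.png

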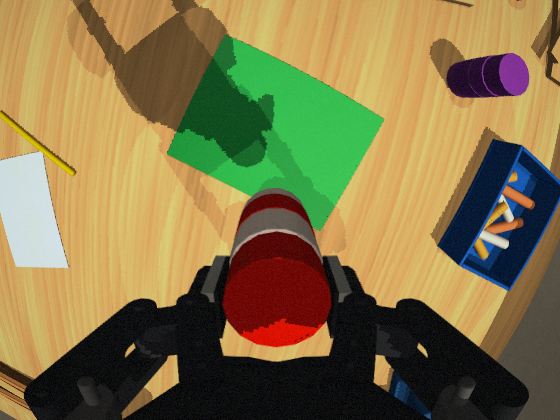

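```bash
python3 -c "
from h import *
f=env.grab_frame('wrist'); c=cam(f)
p=back(c,[[232,38],[383,120],[322,229],[168,153]],3,True); print(p.round(1))
e=p[1]-p[0]; print(np.hypot(*e[:2]),np.degrees(np.arctan2(e[1],e[0])),p[0::2].mean(0),p[1::2].mean(0))
"
```

```text
[[ 422.1 -230.9    3. ]
 [ 606.  -278.2    3. ]
 [ 572.  -419.1    3. ]
 [ 378.2 -371.7    3. ]]
189.89593755904883 -14.428909939738945 [ 497.0609904  -325.00508709    3.        ] [ 492.10775792 -324.97075781    3.        ]
```

```bash
python3 -m pendant '[[0.03,-0.001,0.03,-0.001,0,0,0],[0.03,0,0.045,0,0,0,0],[0.03,0,0.035,0,0,0,0],[0.03,0,0.018,0,0,0,0],[0.03,0,0.004,0,0,0,0]]'
python3 -m pendant '[[0.03,0,0.003,0,0,0,0],[0.03,0,0.002,0,0,0,0],[0.03,0,0,0,0,0,0],[0.03,0,0,0,0,0,0],[0.03,0,0,0,0,0,0]]'
python3 -c "
from h import *
print(plan([505,-380,96.5],13.4))
f=env.grab_frame('side'); cv2.imwrite('pics/d_s.png',cv2.resize(f['image'][220:400,270:500,::-1],None,fx=3,fy=3))"
```

```text
clock: 8.78
ee_pos: [504.7, -378.2, 257.1]
tcp_rot: [0.703, -0.702, -0.082, 0.083]
contact_force: [0.0, 0.2, -1.4]
opening: 43.9
clock: 9.4
ee_pos: [504.5, -378.5, 252.9]
tcp_rot: [-0.702, 0.702, 0.083, -0.082]
contact_force: [0.4, -0.2, -1.8]
opening: 43.7
{'shift': array([ 0.1,  1.4, -1.5]), 'turn': np.float64(-0.0), 'yaw': np.float64(13.4), 'grasp': array([ 504.6, -378.6,   97.9]), 'clock': 9.4, 'F': array([ 0.4, -0.2, -1.8]), 'op': 43.7}
```

View pics/d_s.png

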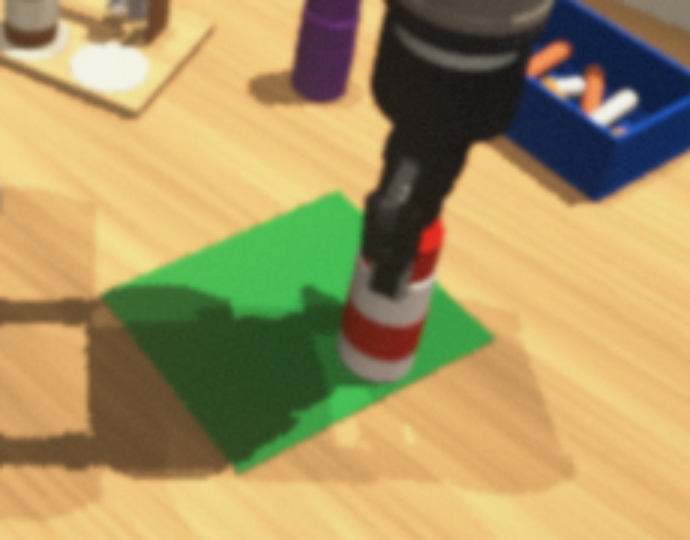

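```bash
python3 -m pendant '[[0.03,0,0.001,0,0,0,0],[0.03,0,0.001,0,0,0,0],[0.03,0,0.0005,0,0,0,0],[0.03,0,0,0,0,0,0],[0.03,0,0,0,0,0,0]]'
python3 -c "
from h import *
print(plan([505,-380,96.5],13.4))"
```

```text
clock: 10.07
ee_pos: [504.5, -378.7, 251.7]
tcp_rot: [-0.702, 0.703, 0.083, -0.082]
contact_force: [-2.0, 0.7, 8.1]
opening: 43.6
{'shift': array([ 0.1,  0.2, -1.1]), 'turn': np.float64(-0.0), 'yaw': np.float64(13.4), 'grasp': array([ 504.7, -378.9,   96.7]), 'clock': 10.07, 'F': array([-2. ,  0.7,  8.1]), 'op': 43.6}
```

```bash
python3 -m pendant '[[0.06,0,0,0,0,0,0],[0.085,0,0,0,0,0,0],[0.085,0,0,0,0,0,0],[0.085,0,-0.01,0,0,0,0],[0.085,0,-0.03,0,0,0,0]]'
python3 -m pendant '[[0.085,0,-0.05,0,0,0,0],[0.085,0,-0.055,0,0,0,0],[0.085,0,0,0,0,0,0],[0.085,0,0,0,0,0,0],[0.085,0,0,0,0,0,0]]'
python3 -c "
from h import *
print(plan([562,-7.2,240],13.6))
f=env.grab_frame('side'); cv2.imwrite('pics/e_s.png',cv2.resize(f['image'][220:400,270:500,::-1],None,fx=3,fy=3))"
```

```text
clock: 10.7
ee_pos: [504.2, -378.3, 289.5]
tcp_rot: [0.703, -0.701, -0.082, 0.083]
contact_force: [-0.1, -1.0, 0.9]
opening: 85.1
clock: 11.32
ee_pos: [504.3, -378.4, 393.7]
tcp_rot: [0.703, -0.701, -0.082, 0.083]
contact_force: [0.1, 0.1, -0.3]
opening: 85.0
{'shift': array([142.3,  -0.7, 347.3]), 'turn': np.float64(-0.21), 'yaw': np.float64(13.39), 'grasp': array([ 504. , -378. ,  238.7]), 'clock': 11.32, 'F': array([ 0.1,  0.1, -0.3]), 'op': 85.0}
```

View pics/e_s.png

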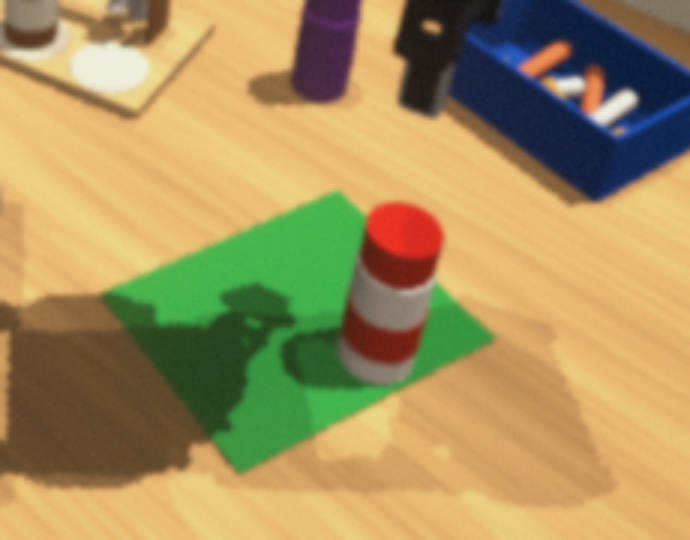

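```bash
python3 -m pendant '[[0.085,0.01,0,0.025,0,0,0],[0.085,0.02,0,0.05,0,0,0],[0.085,0.02,0,0.05,0,0,0],[0.085,0.02,0,0.05,0,0,0],[0.085,0.02,0,0.05,0,0,0]]'
python3 -m pendant '[[0.085,0.02,0,0.05,0,0,0],[0.085,0.02,0,0.05,0,0,0],[0.085,0.012,0,0.022,0,0,0],[0.085,0,0,0,0,0,0],[0.085,0,0,0,0,0,0]]'
python3 -c "
from h import *
print(plan([562,-7.2,102],13.6))
f=env.grab_frame('wrist'); cv2.imwrite('pics/f_w.png',f['image'][:,:,::-1]); c=cam(f)
from fit import *
import scipy.optimize as so
for t in ['oil','tin']:
    for q in env.masks_of(t,'wrist')[:3]:
        m=q['pixels'].astype(float); v,u=np.nonzero(m); x0=back(c,[[u.mean(),v.mean()]],80,True)[0][:2]
        def cost(q):
            rr=render(c,M[t],(q[0],q[1],0,12),fish=True); return 1-np.minimum(rr,m).sum()/np.maximum(rr,m).sum()
        o=so.minimize(cost,x0,method='Nelder-Mead',options=dict(initial_simplex=np.array([x0,x0+[6,0],x0+[0,6]])))
        print(t,q['confidence'],np.round(q['box']),o.x.round(1),round(o.fun,3))
"
```

```text
clock: 12.0
ee_pos: [539.9, -137.1, 394.3]
tcp_rot: [0.703, -0.702, -0.082, 0.083]
contact_force: [0.4, 0.3, -0.6]
opening: 84.9
clock: 12.62
ee_pos: [562.2, -8.6, 394.5]
tcp_rot: [-0.702, 0.702, 0.082, -0.083]
contact_force: [-0.6, 0.5, -0.6]
opening: 85.0
{'shift': array([  0.6, 137.5,   1.4]), 'turn': np.float64(-0.21), 'yaw': np.float64(13.39), 'grasp': array([562. ,  -8.7, 239.5]), 'clock': 12.62, 'F': array([-0.6,  0.5, -0.6]), 'op': 85.0}
oil 0.75 [439. 248.  69.  67.] [747.2 -23. ] 0.138
oil 0.73 [340. 344.  40.  52.] [ 688.9 -191.6] 0.503
oil 0.62 [277. 199.  51.  69.] [560.7  -6.4] 0.044
tin 0.68 [275. 118.  60.  63.] [543.6  61.1] 0.052
```

View pics/f_w.png

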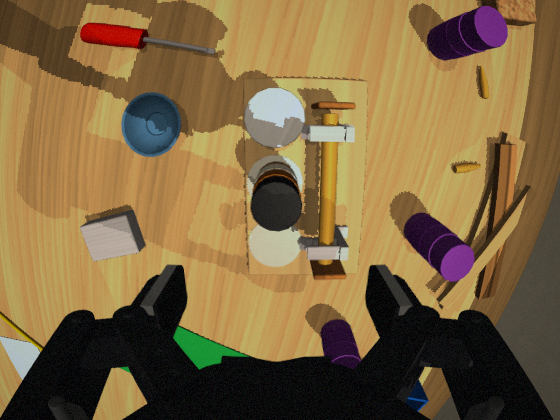

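```bash
python3 -m pendant '[[0.085,0,0.05,0.002,0,0,0],[0.085,0,0.045,0,0,0,0],[0.085,0,0.028,0,0,0,0],[0.085,0,0.014,0,0,0,0],[0.085,0,0,0,0,0,0]]'
python3 -m pendant '[[0.03,0,0,0,0,0,0],[0.03,0,0,0,0,0,0],[0.03,0,0,0,0,0,0],[0.03,0,0,0,0,0,0],[0.03,0,0,0,0,0,0]]' 40
python3 -c "
from h import *
print(plan([561.5,-7,102],13.6))"
python3 -m pendant '[[0.03,0,-0.015,0,0,0,0],[0.03,0,-0.03,0,0,0,0],[0.03,0,-0.04,0,0,0,0],[0.03,0,-0.045,0,0,0,0],[0.03,0,0,0,0,0,0]]' 40
python3 -c "
from h import *
print(plan([491,-325,234],13.4))
f=env.grab_frame('wrist'); cv2.imwrite('pics/g_w.png',f['image'][:,:,::-1])"
```

```text
clock: 13.4
ee_pos: [561.8, -6.6, 257.8]
tcp_rot: [0.702, -0.702, -0.082, 0.083]
contact_force: [-0.3, 0.3, 0.1]
opening: 85.1
clock: 14.02
ee_pos: [561.7, -6.2, 259.6]
tcp_rot: [-0.702, 0.702, 0.083, -0.082]
contact_force: [-3.0, -1.2, 6.4]
opening: 40.9
{'shift': array([-0.5,  2.6, -0.6]), 'turn': np.float64(-0.19), 'yaw': np.float64(13.41), 'grasp': array([561.9,  -6.3, 104.6]), 'clock': 14.03, 'F': array([-3. , -1.2,  6.4]), 'op': 40.9}
clock: 14.65
ee_pos: [562.2, -6.1, 393.0]
tcp_rot: [-0.701, 0.703, 0.086, -0.079]
contact_force: [-0.6, 0.0, -1.9]
opening: 41.0
{'shift': array([-144.6,    3.7, -293.2]), 'turn': np.float64(0.01), 'yaw': np.float64(13.41), 'grasp': array([563.6,  -6.2, 238. ]), 'clock': 14.65, 'F': array([-0.6,  0. , -1.9]), 'op': 41.0}
```

View pics/g_w.png

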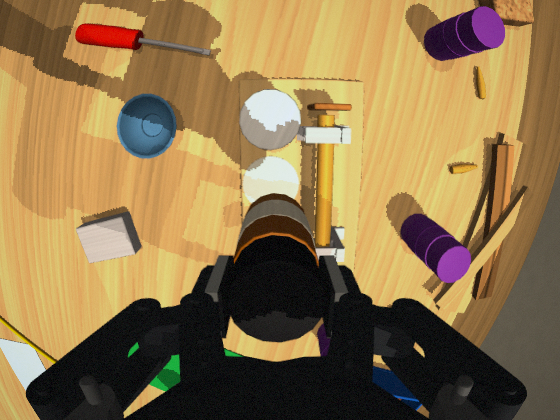

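```bash
python3 -m pendant '[[0.03,-0.01,0,-0.02,0,0,0],[0.03,-0.02,0,-0.04,0,0,0],[0.03,-0.025,0,-0.05,0,0,0],[0.03,-0.025,0,-0.05,0,0,0],[0.03,-0.025,0,-0.05,0,0,0]]' && python3 -m pendant '[[0.03,-0.024,0,-0.045,0,0,0],[0.03,-0.014,0,-0.037,0,0,0],[0.03,0,0,0,0,0,0],[0.03,0,0,0,0,0,0],[0.03,0,0,0,0,0,0]]'
python3 -c "
from h import *
print(plan([491,-325,95],13.4))"
```

```text
clock: 15.32
ee_pos: [507.4, -236.1, 386.7]
tcp_rot: [0.703, -0.702, -0.082, 0.083]
contact_force: [1.4, -0.3, -2.5]
opening: 41.0
clock: 15.95
ee_pos: [490.6, -322.1, 387.8]
tcp_rot: [0.703, -0.702, -0.083, 0.083]
contact_force: [-0.2, 1.0, -1.8]
opening: 40.5
{'shift': array([ -0.2, 137.8,  -3.3]), 'turn': np.float64(0.08), 'yaw': np.float64(13.48), 'grasp': array([ 490.5, -321.9,  232.8]), 'clock': 15.95, 'F': array([-0.2,  1. , -1.8]), 'op': 40.5}
```

```bash
python3 -m pendant '[[0.03,0,0.03,-0.002,0,0,0],[0.03,0,0.045,0,0,0,0],[0.03,0,0.035,0,0,0,0],[0.03,0,0.018,0,0,0,0],[0.03,0,0.004,0,0,0,0]]'
python3 -m pendant '[[0.03,0,0.003,0,0,0,0],[0.03,0,0.002,0,0,0,0],[0.03,0,0.001,0,0,0,0],[0.03,0,0,0,0,0,0],[0.03,0,0,0,0,0,0]]'
python3 -c "
from h import *
print(plan([491,-325,95],13.4))"
```

```text
clock: 16.58
ee_pos: [490.9, -324.0, 255.0]
tcp_rot: [0.703, -0.701, -0.082, 0.084]
contact_force: [0.2, -0.2, -2.1]
opening: 41.2
clock: 17.2
ee_pos: [490.9, -325.4, 250.6]
tcp_rot: [-0.702, 0.702, 0.083, -0.082]
contact_force: [-0.8, 0.0, 0.2]
opening: 41.2
{'shift': array([0.1, 0.6, 0.4]), 'turn': np.float64(-0.01), 'yaw': np.float64(13.39), 'grasp': array([ 491. , -325.4,   95.6]), 'clock': 17.2, 'F': array([-0.8,  0. ,  0.2]), 'op': 41.2}
```

```bash
python3 -m pendant '[[0.03,0,0.001,0,0,0,0],[0.03,0,0,0,0,0,0],[0.06,0,0,0,0,0,0],[0.085,0,0,0,0,0,0],[0.085,0,0,0,0,0,0]]'
python3 -m pendant '[[0.085,0,-0.01,0,0,0,0],[0.085,0,-0.03,0,0,0,0],[0.085,0,-0.05,0,0,0,0],[0.085,0,-0.055,0,0,0,0],[0.085,0,0,0,0,0,0]]'
python3 -c "
from h import *
print(plan([543.8,61,100],13.6))
f=env.grab_frame('side'); cv2.imwrite('pics/h_s.png',cv2.resize(f['image'][180:400,200:500,::-1],None,fx=2.5,fy=2.5))"
```

```text
clock: 17.82
ee_pos: [490.8, -325.2, 249.0]
tcp_rot: [0.702, -0.702, -0.082, 0.083]
contact_force: [-0.3, 1.0, -0.6]
opening: 84.9
clock: 18.45
ee_pos: [491.2, -325.5, 400.0]
tcp_rot: [-0.699, 0.705, 0.085, -0.08]
contact_force: [-0.4, 0.1, -0.3]
opening: 85.0
{'shift': array([138.9, 142.7, 366.4]), 'turn': np.float64(-0.2), 'yaw': np.float64(13.4), 'grasp': array([ 492.5, -326.6,  245. ]), 'clock': 18.45, 'F': array([-0.4,  0.1, -0.3]), 'op': 85.0}
```

View pics/h_s.png

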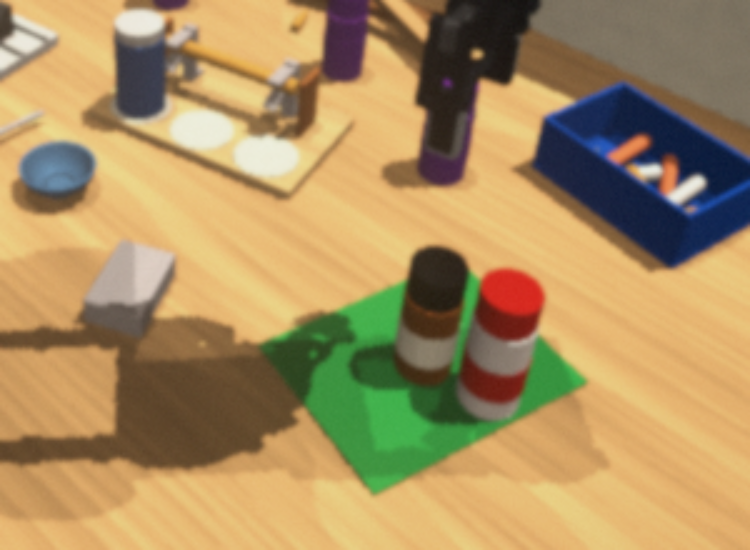

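```bash
python3 -m pendant '[[0.085,0.01,0,0.025,0,0,0],[0.085,0.02,0,0.05,0,0,0],[0.085,0.02,0,0.05,0,0,0],[0.085,0.02,0,0.05,0,0,0],[0.085,0.02,0,0.05,0,0,0]]'
python3 -m pendant '[[0.085,0.02,0,0.05,0,0,0],[0.085,0.02,0,0.05,0,0,0],[0.085,0.01,0,0.039,0,0,0],[0.085,0,0,0,0,0,0],[0.085,0,0,0,0,0,0]]'
python3 -c "
from h import *
print(plan([543.7,61,100],13.6))
"
```

```text
clock: 19.12
ee_pos: [525.9, -83.8, 392.8]
tcp_rot: [0.703, -0.702, -0.082, 0.083]
contact_force: [0.6, 0.4, 0.3]
opening: 84.9
clock: 19.75
ee_pos: [542.4, 61.0, 393.2]
tcp_rot: [-0.702, 0.702, 0.082, -0.083]
contact_force: [0.7, -0.3, 0.2]
opening: 85.1
{'shift': array([  1.8, 138.2,  -0.4]), 'turn': np.float64(-0.18), 'yaw': np.float64(13.42), 'grasp': array([542.1,  61. , 238.2]), 'clock': 19.75, 'F': array([ 0.7, -0.3,  0.2]), 'op': 85.1}
```

```bash
python3 -m pendant '[[0.085,0.0015,0.05,0,0,0,0],[0.085,0,0.045,0,0,0,0],[0.085,0,0.028,0,0,0,0],[0.085,0,0.014,0,0,0,0],[0.085,0,0,0,0,0,0]]'
python3 -m pendant '[[0.03,0,0,0,0,0,0],[0.03,0,0,0,0,0,0],[0.03,0,0,0,0,0,0],[0.03,0,0,0,0,0,0],[0.03,0,0,0,0,0,0]]' 40
python3 -c "
from h import *
print(plan([543.5,61,100],13.6))"
python3 -m pendant '[[0.03,0,-0.015,0,0,0,0],[0.03,0,-0.03,0,0,0,0],[0.03,0,-0.04,0,0,0,0],[0.03,0,-0.045,0,0,0,0],[0.03,0,0,0,0,0,0]]' 40
python3 -c "
from h import *
print(plan([477.5,-269.5,234],13.4))
f=env.grab_frame('wrist'); cv2.imwrite('pics/i_w.png',f['image'][:,:,::-1])"
```

```text
clock: 20.38
ee_pos: [544.1, 60.8, 256.7]
tcp_rot: [0.702, -0.702, -0.082, 0.083]
contact_force: [-0.0, 0.5, 0.1]
opening: 85.0
clock: 21.0
ee_pos: [544.4, 61.7, 258.8]
tcp_rot: [-0.702, 0.702, 0.083, -0.082]
contact_force: [-1.0, -0.3, 5.3]
opening: 47.7
{'shift': array([-1.4,  3.8, -0.3]), 'turn': np.float64(-0.19), 'yaw': np.float64(13.41), 'grasp': array([544.7,  61.7, 103.8]), 'clock': 21.0, 'F': array([-1. , -0.3,  5.3]), 'op': 47.7}
clock: 21.62
ee_pos: [544.5, 61.7, 392.0]
tcp_rot: [-0.702, 0.703, 0.086, -0.079]
contact_force: [0.0, -0.3, -2.2]
opening: 48.1
{'shift': array([-143.4,    2.4, -306.3]), 'turn': np.float64(0.01), 'yaw': np.float64(13.41), 'grasp': array([545.9,  61.7, 237. ]), 'clock': 21.62, 'F': array([ 0. , -0.3, -2.2]), 'op': 48.1}
```

View pics/i_w.png

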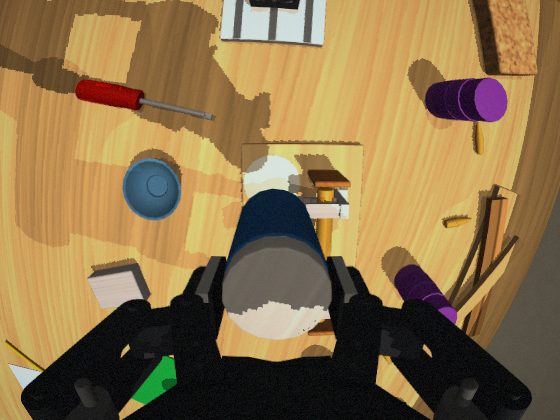

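```bash
python3 -m pendant '[[0.03,-0.01,0,-0.02,0,0,0],[0.03,-0.02,0,-0.04,0,0,0],[0.03,-0.024,0,-0.05,0,0,0],[0.03,-0.024,0,-0.05,0,0,0],[0.03,-0.024,0,-0.05,0,0,0]]' && python3 -m pendant '[[0.03,-0.024,0,-0.05,0,0,0],[0.03,-0.014,0,-0.044,0,0,0],[0.03,0,0,0,0,0,0],[0.03,0,0,0,0,0,0],[0.03,0,0,0,0,0,0]]'
python3 -c "
from h import *
print(plan([477.5,-269.5,93.5],13.4))"
```

```text
clock: 22.3
ee_pos: [492.6, -167.7, 385.9]
tcp_rot: [0.703, -0.702, -0.082, 0.083]
contact_force: [1.0, 0.1, -2.0]
opening: 47.9
clock: 22.92
ee_pos: [478.5, -265.3, 386.8]
tcp_rot: [0.703, -0.702, -0.083, 0.083]
contact_force: [0.6, -1.0, -2.1]
opening: 47.8
{'shift': array([ -1.8, 138.3,  -4.2]), 'turn': np.float64(0.08), 'yaw': np.float64(13.48), 'grasp': array([ 478.3, -265.1,  231.8]), 'clock': 22.93, 'F': array([ 0.6, -1. , -2.1]), 'op': 47.8}
```

```bash
python3 -m pendant '[[0.03,-0.001,0.03,-0.003,0,0,0],[0.03,0,0.045,0,0,0,0],[0.03,0,0.035,0,0,0,0],[0.03,0,0.018,0,0,0,0],[0.03,0,0.004,0,0,0,0]]'
python3 -m pendant '[[0.03,0,0.003,0,0,0,0],[0.03,0,0.002,0,0,0,0],[0.03,0,0.001,0,0,0,0],[0.03,0,0,0,0,0,0],[0.03,0,0,0,0,0,0]]'
python3 -c "
from h import *
print(plan([477.5,-269.5,93.5],13.4))
f=env.grab_frame('side'); cv2.imwrite('pics/j_s.png',cv2.resize(f['image'][200:400,250:500,::-1],None,fx=3,fy=3))"
```

```text
clock: 23.55
ee_pos: [478.1, -268.5, 254.1]
tcp_rot: [0.703, -0.702, -0.082, 0.084]
contact_force: [0.0, 0.2, -1.4]
opening: 47.7
clock: 24.18
ee_pos: [478.2, -269.9, 249.8]
tcp_rot: [-0.702, 0.703, 0.083, -0.082]
contact_force: [-0.9, 0.5, 3.8]
opening: 47.9
{'shift': array([-0.7,  1.3,  0.7]), 'turn': np.float64(-0.01), 'yaw': np.float64(13.39), 'grasp': array([ 478.4, -270. ,   94.8]), 'clock': 24.18, 'F': array([-0.9,  0.5,  3.8]), 'op': 47.9}
```

View pics/j_s.png

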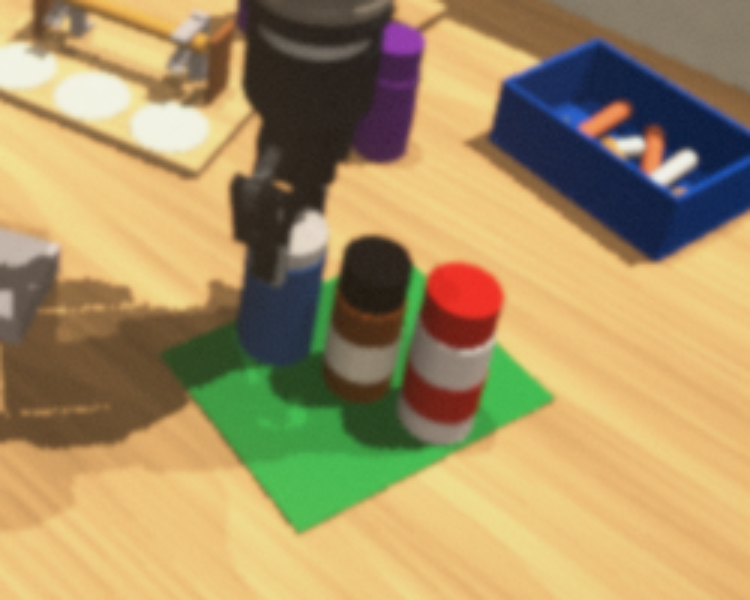

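```bash
python3 -m pendant '[[0.06,0,0,0,0,0,0],[0.085,0,0,0,0,0,0],[0.085,0,0,0,0,0,0],[0.085,0,-0.01,0,0,0,0],[0.085,0,-0.03,0,0,0,0]]'
python3 -m pendant '[[0.085,0,-0.05,0,0,0,0],[0.085,0,-0.055,0,0,0,0],[0.085,0.01,0,0.02,0,0,0],[0.085,0.03,0,0.04,0,0,0],[0.085,0.03,0,0.04,0,0,0]]'
python3 -m pendant '[[0.085,0.03,0,0.04,0,0,0],[0.085,0.03,0,0.03,0,0,0],[0.085,0.02,0,0.03,0,0,0],[0.085,0,0,0,0,0,0],[0.085,0,0,0,0,0,0]]'
python3 -c "
from h import *
print(plan([611.5,4.5,240],13.6))
"
```

```text
clock: 24.85
ee_pos: [477.7, -269.5, 288.8]
tcp_rot: [0.703, -0.701, -0.082, 0.083]
contact_force: [0.3, -1.0, 0.9]
opening: 84.9
clock: 25.48
ee_pos: [523.1, -155.2, 395.2]
tcp_rot: [-0.702, 0.703, 0.082, -0.082]
contact_force: [-0.1, -0.3, 0.5]
opening: 84.7
clock: 26.1
ee_pos: [577.4, -40.7, 394.5]
tcp_rot: [-0.702, 0.702, 0.083, -0.083]
contact_force: [-0.3, -0.2, 0.1]
opening: 85.2
{'shift': array([43.6, -0.5, 36.1]), 'turn': np.float64(-0.19), 'yaw': np.float64(13.41), 'grasp': array([577.4, -40.7, 239.5]), 'clock': 26.1, 'F': array([-0.3, -0.2,  0.1]), 'op': 85.2}
```

```bash
python3 -m pendant '[[0.085,0.022,0,0.018,0,0,0],[0.085,0.022,0,0.018,0,0,0],[0.085,0,0,0,0,-0.2,0],[0.085,0,0,0,0,0,0],[0.085,0,0,0,0,0,0]]'
python3 -c "
from h import *
print(plan([611.5,4.5,60],13.6))
f=env.grab_frame('wrist'); cv2.imwrite('pics/k_w.png',f['image'][:,:,::-1])
import pickle
pickle.dump(dict(c=cam(f),im=f['image']),open('w1.pkl','wb'))
for x in env.masks_of('bar','wrist')[:3]: print(x['confidence'],x['box'],x['pixels'].sum())
cv2.imwrite('pics/k_w2.png',cv2.resize(f['image'][60:360,180:380,::-1],None,fx=2,fy=2))
f=env.grab_frame('scene'); cv2.imwrite('pics/k_sc.png',cv2.resize(f['image'][160:420,80:380,::-1],None,fx=2,fy=2))
"
```

```text
clock: 26.72
ee_pos: [611.7, 3.7, 394.4]
tcp_rot: [-0.702, 0.702, 0.083, -0.083]
contact_force: [1.1, 0.8, 0.3]
opening: 85.2
{'shift': array([  0. , 179.4,   0.8]), 'turn': np.float64(-0.08), 'yaw': np.float64(13.52), 'grasp': array([611.7,   3.7, 239.4]), 'clock': 26.73, 'F': array([1.1, 0.8, 0.3]), 'op': 85.2}
0.68 [274.1, 185.9, 18.0, 152.0] 1904
```

View pics/k_w2.png

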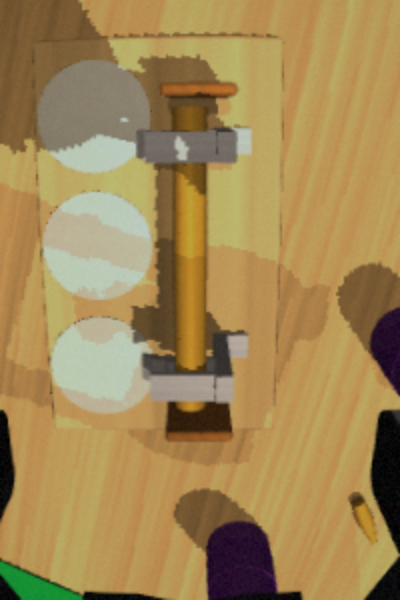

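View pics/k_sc.png

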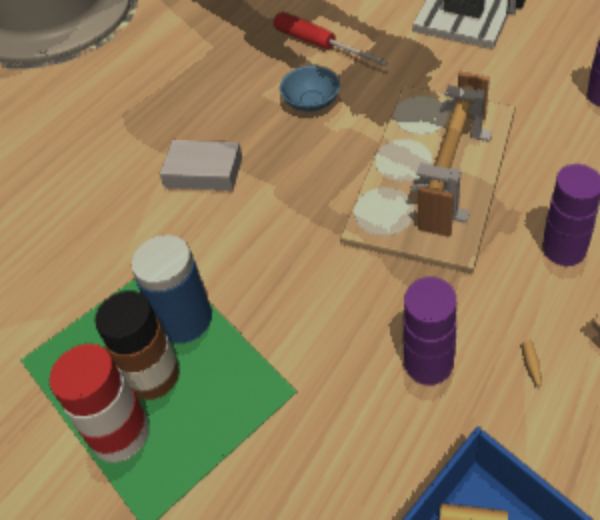

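```bash
python3 - <<'E'
from h import *
import pickle
w=pickle.load(open('w1.pkl','rb')); c=w['c']
hsv=cv2.cvtColor(w['im'],cv2.COLOR_RGB2HSV)
# bar edges per row via mask: use network
px=[[191/2+180,200/2+60],[191/2+180,350/2+60]]
p=back(c,px,60,True); print(p.round(1)); e=p[0]-p[1]; print("bar yaw",np.degrees(np.arctan2(e[1],e[0]))-90)
sp=back(c,[[94/2+180,116/2+60],[97/2+180,245/2+60],[100.5/2+180,364.5/2+60]],12,True); print(sp.round(1))
e=sp[0]-sp[2]; print(np.hypot(*e[:2]),np.degrees(np.arctan2(e[1],e[0]))-90)
a=np.radians(13.6); X=np.array([np.cos(a),np.sin(a)]); Y=np.array([-X[1],X[0]])
print("rack origin from spots",sp[:,:2].mean(0)+52*X)
print("bar line rack-x offset",[(q[:2]-(sp[:,:2].mean(0)+52*X))@X for q in p])
# clip inner edges: (y pixel) upper clip lower edge 163 , lower clip upper edge of top face 372
q=back(c,[[190/2+180,97/2+60],[191/2+180,410/2+60]],60,True); print("bar ends?",q.round(1),q[:,:2].mean(0))
for x in env.masks_of('bar','wrist')[:1]:
    m=x['pixels']; v,u=np.nonzero(m)
    for r in (110,140,160,180,200,220,235,250,258): print(r,u[v==r].mean() if (v==r).any() else None,(v==r).sum(),end='; ')
E
```

```text
[[603.9  33.9  60. ]
 [621.6 -39.5  60. ]]
bar yaw 13.516222243409572
[[543.8  60.3  12. ]
 [560.3  -9.4  12. ]
 [576.1 -79.5  12. ]]
143.46674468781978 13.042920134569854
rack origin from spots [610.63100662   2.68591904]
bar line rack-x offset [np.float64(0.8255156214048157), np.float64(0.7150956263323295)]
bar ends? [[592.1  81.   60. ]
 [629.5 -72.3  60. ]] [610.79723151   4.31980899]
110 None 0; 140 None 0; 160 273.5 16; 180 274.0 17; 200 274.5 16; 220 274.5 16; 235 274.5 16; 250 None 0; 258 None 0;
```

```bash
python3 -m pendant '[[0.085,0,0.04,0,0,0,0],[0.085,0,0.05,0,0,0,0],[0.085,0,0.045,0,0,0,0],[0.085,0,0.03,0,0,0,0],[0.085,0,0.014,0,0,0,0]]'
python3 -m pendant '[[0.06,0,0,0,0,0,0],[0.05,0,0,0,0,0,0],[0.05,0,0,0,0,0,0],[0.05,0,0,0,0,0,0],[0.05,0,0,0,0,0,0]]'
python3 -c "
from h import *
print(plan([611.3,3.5,60],13.5))
f=env.grab_frame('wrist'); cv2.imwrite('pics/l_w.png',f['image'][:,:,::-1])
f=env.grab_frame('side'); cv2.imwrite('pics/l_s.png',cv2.resize(f['image'][120:280,200:400,::-1],None,fx=3,fy=3))
"
```

```text
clock: 27.55
ee_pos: [611.7, 4.8, 213.5]
tcp_rot: [0.702, -0.702, -0.083, 0.085]
contact_force: [0.4, 1.0, 0.5]
opening: 84.7
clock: 28.18
ee_pos: [612.2, 4.9, 215.6]
tcp_rot: [-0.702, 0.702, 0.084, -0.083]
contact_force: [-0.0, -0.1, -0.4]
opening: 49.5
{'shift': array([-1.3,  0.6, -1.1]), 'turn': np.float64(0.1), 'yaw': np.float64(13.6), 'grasp': array([612.3,   4.9,  60.6]), 'clock': 28.18, 'F': array([-0. , -0.1, -0.4]), 'op': 49.5}
```

View pics/l_w.png

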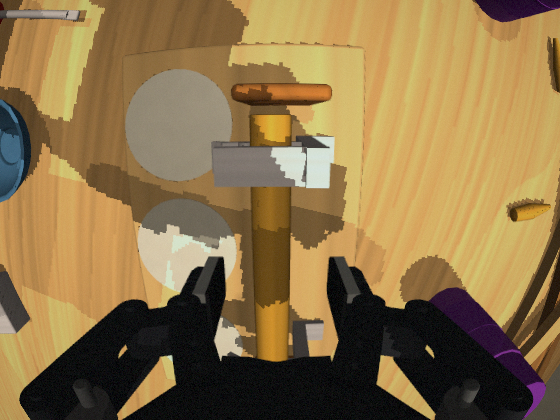

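View pics/l_s.png

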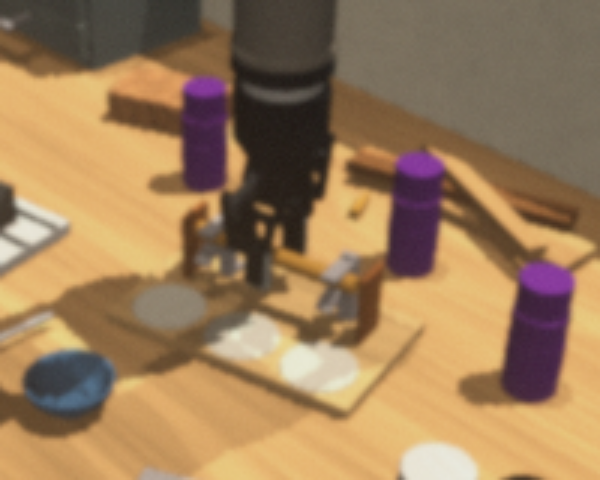

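```bash
python3 -m pendant '[[0.05,-0.001,0,-0.001,0,0,0],[0.01,0,0,0,0,0,0],[0.01,0,0,0,0,0,0],[0.01,0,0,0,0,0,0],[0.01,0,0,0,0,0,0]]' 80
python3 -c "
from h import *
print(plan([611.3,3.5,60],13.5))
f=env.grab_frame('wrist'); cv2.imwrite('pics/m_w.png',f['image'][:,:,::-1])
"
```

```text
clock: 28.9
ee_pos: [611.4, 3.7, 215.4]
tcp_rot: [0.702, -0.702, -0.084, 0.084]
contact_force: [-0.2, 0.4, 2.0]
opening: 13.8
{'shift': array([-0.2,  0.4, -0.1]), 'turn': np.float64(0.09), 'yaw': np.float64(13.59), 'grasp': array([611.5,   3.7,  60.4]), 'clock': 28.9, 'F': array([-0.2,  0.4,  2. ]), 'op': 13.8}
```

View pics/m_w.png

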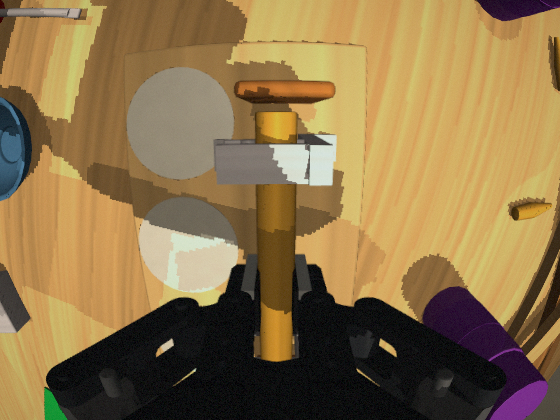

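```bash
python3 -m pendant '[[0.01,-0.005,0,0,0,0,0],[0.01,-0.005,0,0,0,0,0],[0.01,-0.006,0,0,0,0,0],[0.01,-0.006,0,0,0,0,0],[0.01,0,0,0,0,0,0]]' 80
python3 -c "
from h import *
print(plan([611.3,3.5,60],13.5))
f=env.grab_frame('wrist'); cv2.imwrite('pics/n_w.png',f['image'][:,:,::-1])
"
```

```text
clock: 29.58
ee_pos: [588.7, -1.6, 214.5]
tcp_rot: [0.702, -0.702, -0.082, 0.085]
contact_force: [-4.2, -0.8, 0.8]
opening: 13.6
{'shift': array([23.7, -0.6, -0.5]), 'turn': np.float64(0.09), 'yaw': np.float64(13.59), 'grasp': array([588.1,  -1.6,  59.5]), 'clock': 29.57, 'F': array([-4.2, -0.8,  0.8]), 'op': 13.6}
```

View pics/n_w.png

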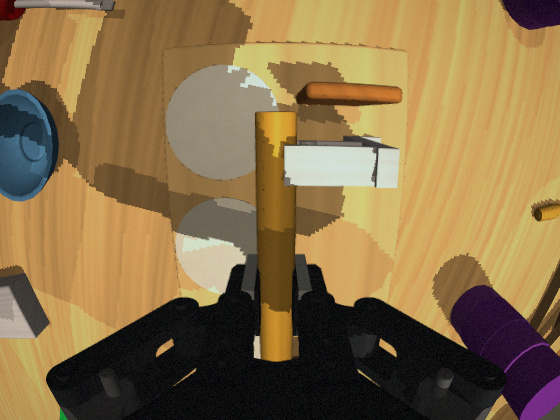

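```bash
python3 -m pendant '[[0.01,-0.008,0,0,0,0,0],[0.01,-0.012,0,0,0,0,0],[0.01,-0.012,0,0,0,0,0],[0.01,-0.006,0,0,0,0,0],[0.01,0,0,0,0,0,0]]'
python3 -m pendant '[[0.01,0,-0.01,0,0,0,0],[0.01,0,-0.03,0,0,0,0],[0.01,0,-0.04,0,0,0,0],[0.01,0,-0.04,0,0,0,0],[0.01,0,-0.02,0,0,0,0]]'
python3 -c "
from h import *
print(plan([493,304.5,190],9.2))
f=env.grab_frame('wrist'); cv2.imwrite('pics/o_w.png',f['image'][:,:,::-1])
"
```

```text
clock: 30.25
ee_pos: [552.7, -10.6, 215.4]
tcp_rot: [0.702, -0.702, -0.084, 0.084]
contact_force: [0.0, 0.8, -3.0]
opening: 13.7
clock: 30.88
ee_pos: [553.5, -10.4, 358.5]
tcp_rot: [-0.702, 0.703, 0.085, -0.082]
contact_force: [0.4, -0.7, -3.5]
opening: 13.6
{'shift': array([ 14.5,  13.1, 320.5]), 'turn': np.float64(4.41), 'yaw': np.float64(13.61), 'grasp': array([554.2, -10.5, 203.5]), 'clock': 30.88, 'F': array([ 0.4, -0.7, -3.5]), 'op': 13.6}
```

View pics/o_w.png

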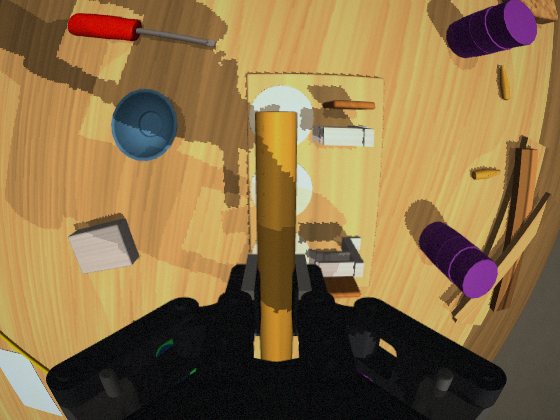

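```bash
python3 - <<'E'
from h import *
f=env.grab_frame('wrist'); c=cam(f); p,Rm,s=tool(); g=p+155*Rm[:,1]
for z in (g[2],g[2]+8):
    q=back(c,[[276,111],[257,200],[295.5,200],[256.5,120],[296,120],[262,350],[291,350]],z,True)
    print(((q-g)@Rm).round(1).tolist())
E
python3 -m pendant '[[0.01,0.001,0,0.025,0,0,0],[0.01,0.002,0,0.045,0,0,0],[0.01,0.002,0,0.045,0,0,0],[0.01,0.002,0,0.045,0,0,0],[0.01,0.002,0,0.045,0,0,0]]'
python3 -c "
from h import *
print(plan([493,304.5,190],9.2))
f=env.grab_frame('wrist'); cv2.imwrite('pics/p_w.png',f['image'][:,:,::-1])
import pickle; pickle.dump(dict(c=cam(f),im=f['image'],t=tool()[:2]),open('w2.pkl','wb'))
"
```

```text
[[0.4, -0.2, 75.9], [-7.3, -0.1, 40.3], [8.3, -0.0, 40.3], [-7.1, -0.2, 72.4], [8.1, -0.1, 72.4], [-6.6, 0.1, -38.3], [8.1, 0.1, -38.4]]
[[0.4, -8.2, 75.8], [-6.8, -8.1, 42.5], [7.8, -8.1, 42.5], [-6.7, -8.2, 72.6], [7.6, -8.1, 72.6], [-6.2, -8.0, -31.2], [7.6, -7.9, -31.3]]
clock: 31.6
ee_pos: [513.1, 192.3, 354.2]
tcp_rot: [-0.702, 0.702, 0.083, -0.084]
contact_force: [0.2, 0.9, -2.5]
opening: 13.6
{'shift': array([  7.1,   9.2, 113.7]), 'turn': np.float64(4.39), 'yaw': np.float64(13.59), 'grasp': array([512.9, 192.3, 199.2]), 'clock': 31.6, 'F': array([ 0.2,  0.9, -2.5]), 'op': 13.6}
```

View pics/p_w.png

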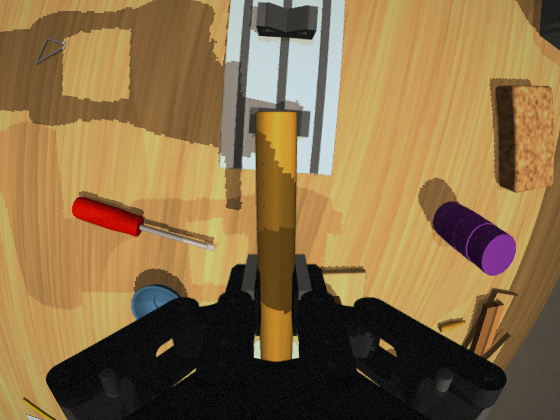

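```bash
cat > f3.py <<'E'
from fit import *
import pickle,sys
w=pickle.load(open('w2.pkl','rb')); c=w['c']
q=back(c,[[222,164],[331,173],[233,3],[345.5,3]],14,True); print(q.round(1))
e=q[1]-q[0]; print(np.hypot(*e[:2]),"yaw near edge",np.degrees(np.arctan2(e[1],e[0])))
for i,j in((0,2),(1,3)):
    e=q[j]-q[i]; print("yaw side",np.degrees(np.arctan2(e[1],e[0]))-90)
a=np.radians(9.2); X=np.array([np.cos(a),np.sin(a)]);Y=np.array([-X[1],X[0]])
print("centre", q[:2,:2].mean(0)+95*Y)
im=w['im'].copy()
for (x,y,yaw),col in [((493,304.4,.16),(0,255,0))]:
  for T,parts in [((x,y,yaw,0),M["vplate"])]:
    for P in parts:
        r=render(c,[P],T,fish=True)>.5
        cs,_=cv2.findContours(r.astype(np.uint8),cv2.RETR_EXTERNAL,cv2.CHAIN_APPROX_NONE); cv2.drawContours(im,cs,-1,col,1)
cv2.imwrite("pics/p_ov.png",cv2.resize(im[0:200,180:400,::-1],None,fx=3,fy=3))
E
python3 f3.py
```

```text
[[455.4 206.   14. ]
 [560.7 222.4  14. ]
 [429.2 363.4  14. ]
 [533.3 390.6  14. ]]
106.5677794368767 yaw near edge 8.840119201928264
yaw side 9.452785661435769
yaw side 9.259412414220378
centre [492.83279952 307.98611295]
```

View pics/p_ov.png

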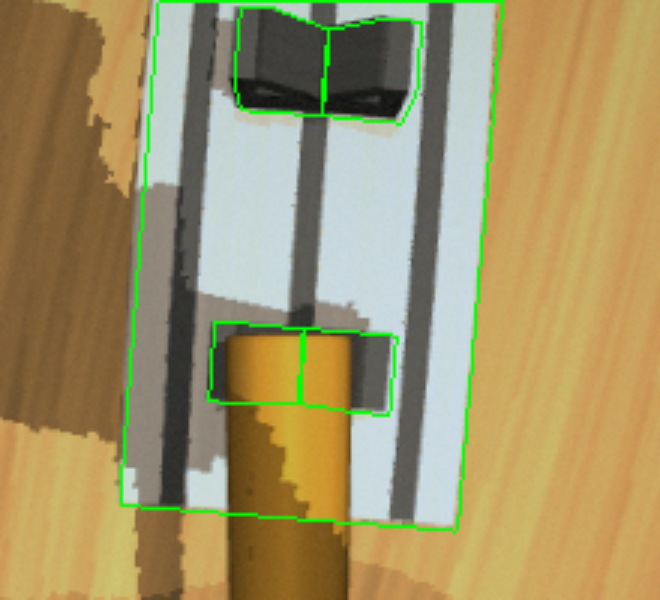

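```bash
python3 -m pendant '[[0.01,0,0,0.03,0,4.4,0],[0.01,0,0,0.04,0,0,0],[0.01,0,0,0.03,0,0,0],[0.01,0,0,0,0,0,0],[0.01,0,0,0,0,0,0]]'
python3 -c "
from h import *
print(plan([492.7,303.5,47],9.2))
"
```

```text
clock: 32.28
ee_pos: [495.4, 288.8, 354.4]
tcp_rot: [-0.705, 0.705, 0.056, -0.057]
contact_force: [0.1, -0.7, -2.6]
opening: 13.6
{'shift': array([1.000e-01, 1.524e+02, 1.520e+01]), 'turn': np.float64(0.01), 'yaw': np.float64(9.21), 'grasp': array([495.2, 288.6, 199.4]), 'clock': 32.27, 'F': array([ 0.1, -0.7, -2.6]), 'op': 13.6}
```

```bash
python3 -m pendant '[[0.01,0,0.015,0.015,0,0,0],[0.01,0,0.03,0,0,0,0],[0.01,0,0.04,0,0,0,0],[0.01,0,0.03,0,0,0,0],[0.01,0,0,0,0,0,0]]'
python3 -c "
from h import *
print(plan([492.7,303.5,47],9.2))
f=env.grab_frame('wrist'); cv2.imwrite('pics/q_w.png',f['image'][:,:,::-1])
f=env.grab_frame('side'); cv2.imwrite('pics/q_s.png',cv2.resize(f['image'][100:260,100:300,::-1],None,fx=3,fy=3))
"
```

```text
clock: 32.9
ee_pos: [492.1, 303.5, 237.1]
tcp_rot: [-0.704, 0.706, 0.054, -0.059]
contact_force: [-0.9, -0.0, -2.8]
opening: 13.2
{'shift': array([ 1.8, 35.1,  0.2]), 'turn': np.float64(-0.04), 'yaw': np.float64(9.16), 'grasp': array([491.1, 303.1,  82.1]), 'clock': 32.9, 'F': array([-0.9, -0. , -2.8]), 'op': 13.2}
```

View pics/q_w.png

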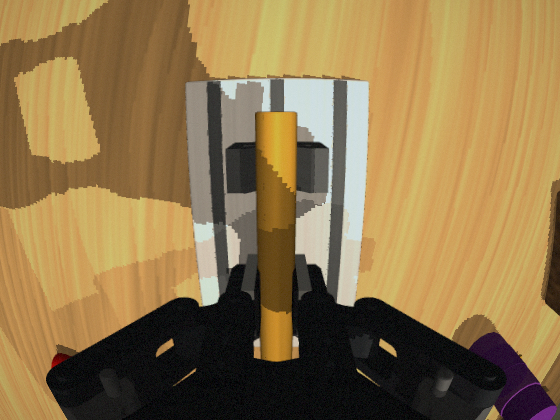

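View pics/q_s.png

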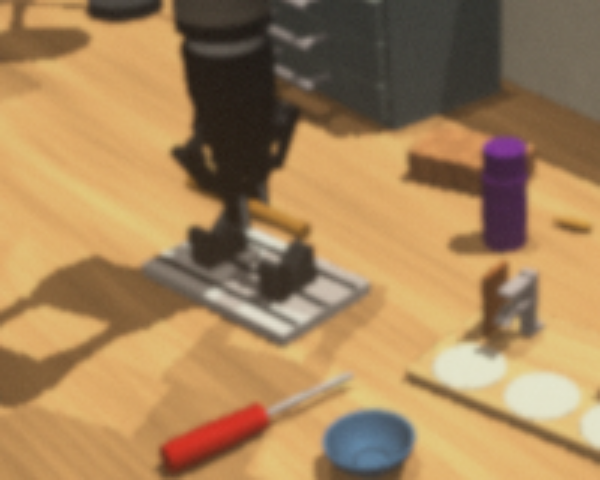

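```bash
python3 -m pendant '[[0.01,0,0.008,0,0,0,0],[0.01,0,0.01,0,0,0,0],[0.01,0,0.007,0,0,0,0],[0.01,0,0.003,0,0,0,0],[0.01,0,0,0,0,0,0]]'
python3 -m pendant '[[0.01,0,0.001,0,0,0,0],[0.01,0,0.001,0,0,0,0],[0.01,0,0.001,0,0,0,0],[0.01,0,0,0,0,0,0],[0.01,0,0,0,0,0,0]]'
python3 -c "
from h import *
print(plan([492.7,303.5,47],9.2))
"
```

```text
clock: 33.62
ee_pos: [493.0, 304.0, 212.0]
tcp_rot: [-0.705, 0.705, 0.057, -0.057]
contact_force: [-0.1, -0.2, -2.5]
opening: 13.6
clock: 34.25
ee_pos: [493.0, 304.0, 209.2]
tcp_rot: [0.705, -0.705, -0.057, 0.057]
contact_force: [-0.1, 0.0, -2.3]
opening: 13.6
{'shift': array([-0.4,  7.2, -0.5]), 'turn': np.float64(-0.0), 'yaw': np.float64(9.2), 'grasp': array([493. , 304. ,  54.2]), 'clock': 34.25, 'F': array([-0.1,  0. , -2.3]), 'op': 13.6}
```

```bash
python3 -m pendant '[[0.01,0,0.002,0,0,0,0],[0.01,0,0.002,0,0,0,0],[0.01,0,0.001,0,0,0,0],[0.01,0,0,0,0,0,0],[0.01,0,0,0,0,0,0]]'
python3 -m pendant '[[0.01,0,0.001,0,0,0,0],[0.01,0,0,0,0,0,0],[0.01,0,0.001,0,0,0,0],[0.01,0,0,0,0,0,0],[0.01,0,0,0,0,0,0]]'
python3 -c "
from h import *
print(plan([492.7,303.5,47],9.2),env.read_state()['torque'])
"
```

```text
clock: 34.88
ee_pos: [492.9, 304.0, 204.2]
tcp_rot: [-0.705, 0.705, 0.057, -0.057]
contact_force: [0.4, -0.0, -2.3]
opening: 13.3
clock: 35.5
ee_pos: [492.8, 304.0, 203.7]
tcp_rot: [0.705, -0.705, -0.057, 0.056]
contact_force: [-6.1, -2.2, 11.6]
opening: 13.2
{'shift': array([-0.3,  1.7, -0.5]), 'turn': np.float64(0.0), 'yaw': np.float64(9.2), 'grasp': array([492.9, 304. ,  48.7]), 'clock': 35.5, 'F': array([-6.1, -2.2, 11.6]), 'op': 13.2} [-0.40225028  0.81954154 -0.0172225 ]
```

```bash
python3 -m pendant '[[0.02,0,0,0,0,0,0],[0.03,0,0,0,0,0,0],[0.04,0,0,0,0,0,0],[0.05,0,0,0,0,0,0],[0.05,0,0,0,0,0,0]]'
python3 -c "
from h import *
print(plan([492.7,303.5,47],9.2))
f=env.grab_frame('wrist'); cv2.imwrite('pics/r_w.png',f['image'][:,:,::-1])
f=env.grab_frame('side'); cv2.imwrite('pics/r_s.png',cv2.resize(f['image'][120:260,120:270,::-1],None,fx=4,fy=4))
"
```

```text
clock: 36.12
ee_pos: [493.0, 304.0, 202.1]
tcp_rot: [0.705, -0.705, -0.057, 0.057]
contact_force: [0.4, -0.2, -0.3]
opening: 49.6
{'shift': array([-0.4,  0.1, -0.5]), 'turn': np.float64(-0.0), 'yaw': np.float64(9.2), 'grasp': array([493. , 304. ,  47.1]), 'clock': 36.12, 'F': array([ 0.4, -0.2, -0.3]), 'op': 49.6}
```

View pics/r_w.png

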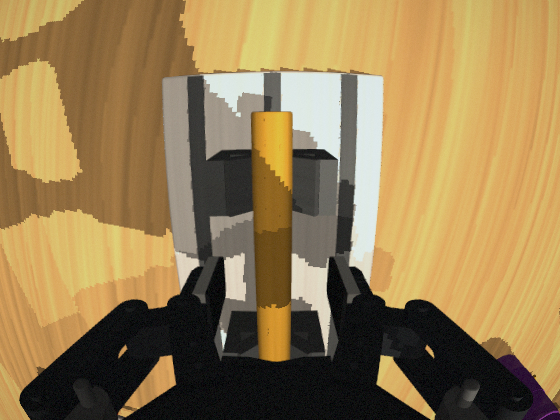

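View pics/r_s.png

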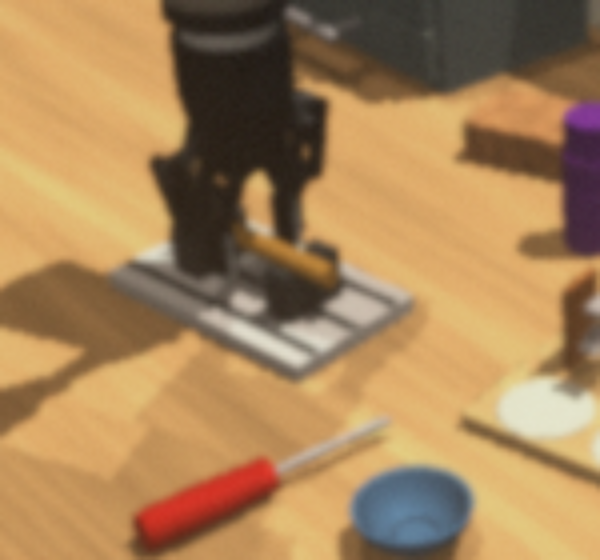

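```bash
python3 -m pendant '[[0.05,0,-0.01,0,0,0,0],[0.05,0,-0.03,0,0,0,0],[0.05,0,-0.05,0,0,0,0],[0.085,0,-0.05,0,0,0,0],[0.085,0,-0.05,0,0,0,0]]'
python3 -m pendant '[[0.085,0,0,-0.02,0,0,0],[0.085,0,0,-0.025,0,0,0],[0.085,0,0,-0.02,0,0,0],[0.085,0,0,0,0,0,0],[0.085,0,0,0,0,0,0]]'
python3 - <<'E'
from h import *
from fit import *
print(plan([478.2,-269.8,94],13.4))
f=env.grab_frame('wrist'); c=cam(f)
im=f['image'].copy()
b=cyl(8,-75,75); b=b[:,[0,2,1]]+[0,0,47]
for P in M["vplate"]+[b]:
    r=render(c,[P],(493,304.4,.16,0),fish=True)>.5
    cs,_=cv2.findContours(r.astype(np.uint8),cv2.RETR_EXTERNAL,cv2.CHAIN_APPROX_NONE); cv2.drawContours(im,cs,-1,(0,255,0) if P is not b else (255,0,0),1)
cv2.imwrite('pics/s_w.png',cv2.resize(np.hstack([f['image'][20:320,180:370],im[20:320,180:370]])[:,:,::-1],None,fx=2,fy=2))
cv2.imwrite('pics/s_full.png',f['image'][:,:,::-1])
E
```

```text
clock: 36.85
ee_pos: [492.6, 303.8, 394.7]
tcp_rot: [0.705, -0.705, -0.057, 0.056]
contact_force: [0.4, 0.4, -0.4]
opening: 83.4
clock: 37.48
ee_pos: [503.4, 240.0, 392.0]
tcp_rot: [0.705, -0.705, -0.056, 0.057]
contact_force: [0.1, -0.2, 0.5]
opening: 85.1
{'shift': array([-106. ,  142.8, -499.4]), 'turn': np.float64(-4.22), 'yaw': np.float64(9.18), 'grasp': array([503.3, 240.1, 237. ]), 'clock': 37.48, 'F': array([ 0.1, -0.2,  0.5]), 'op': 85.1}
```

View pics/s_w.png

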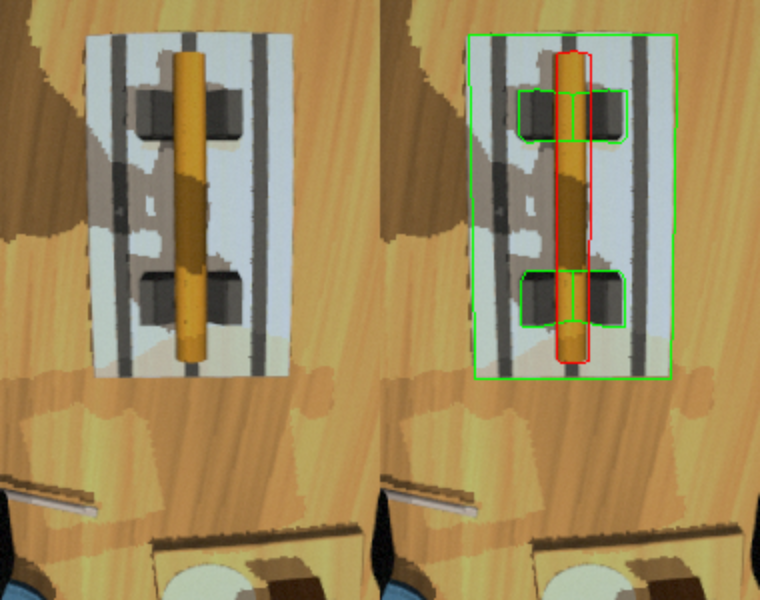

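```bash
python3 -m pendant '[[0.085,0,0,-0.02,0,-4.2,0],[0.085,-0.015,0,-0.05,0,0,0],[0.085,-0.015,0,-0.05,0,0,0],[0.085,-0.015,0,-0.05,0,0,0],[0.085,-0.015,0,-0.05,0,0,0]]'
python3 -m pendant '[[0.085,-0.015,0,-0.05,0,0,0],[0.085,-0.015,0,-0.05,0,0,0],[0.085,-0.015,0,-0.05,0,0,0],[0.085,-0.015,0,-0.05,0,0,0],[0.085,-0.015,0,-0.05,0,0,0]]'
python3 -c "
from h import *
print(plan([478.2,-269.8,94],13.4))"
```

```text
clock: 38.15
ee_pos: [494.4, 10.8, 392.2]
tcp_rot: [0.702, -0.702, -0.083, 0.083]
contact_force: [0.7, 0.0, -0.3]
opening: 85.0
clock: 38.78
ee_pos: [479.7, -250.1, 392.2]
tcp_rot: [0.702, -0.702, -0.083, 0.083]
contact_force: [0.5, -0.3, -0.0]
opening: 84.9
{'shift': array([ -6.2, 143.2, -18.9]), 'turn': np.float64(0.05), 'yaw': np.float64(13.45), 'grasp': array([ 479.7, -250. ,  237.2]), 'clock': 38.77, 'F': array([ 0.5, -0.3, -0. ]), 'op': 84.9}
```

```bash
python3 -m pendant '[[0.085,-0.004,0,-0.012,0,0,0],[0.085,0,0,0,0,0,0],[0.085,0,0,0,0,0,0],[0.085,0,0,0,0,0,0],[0.085,0,0,0,0,0,0]]'
cat > loc.py <<'E'
from fit import *
import scipy.optimize as so,sys
def loc(t,z0,near):
    f=env.grab_frame('wrist'); c=cam(f); best=None
    for q in env.masks_of(t,'wrist')[:5]:
        m=q['pixels'].astype(float); v,u=np.nonzero(m); x0=back(c,[[u.mean(),v.mean()]],z0+60,True)[0][:2]
        def cost(q):
            rr=render(c,M[t],(q[0],q[1],0,z0),fish=True); return 1-np.minimum(rr,m).sum()/np.maximum(rr,m).sum()
        o=so.minimize(cost,x0,method='Nelder-Mead',options=dict(initial_simplex=np.array([x0,x0+[6,0],x0+[0,6]])))
        print(t,round(q['confidence'],2),np.round(q['box']),o.x.round(1),round(o.fun,3))
    return f
if __name__=="__main__":
    f=loc(sys.argv[1],float(sys.argv[2]),None); cv2.imwrite('pics/%s.png'%sys.argv[3],f['image'][:,:,::-1])
E
python3 loc.py tin 3 t_w
python3 -c "
from h import *
print(plan([478.2,-269.8,94],13.4))"
```

```text
clock: 39.4
ee_pos: [478.6, -260.7, 392.4]
tcp_rot: [-0.702, 0.702, 0.083, -0.083]
contact_force: [0.0, 0.3, 0.3]
opening: 85.0
tin 0.77 [274. 205.  51.  77.] [ 476.8 -270.1] 0.04
{'shift': array([ -2.4, 143.3,  -8.4]), 'turn': np.float64(0.04), 'yaw': np.float64(13.44), 'grasp': array([ 478.5, -261. ,  237.3]), 'clock': 39.5, 'F': array([-0.3,  0.4, -0.2]), 'op': 85.0}
```

View pics/t_w.png

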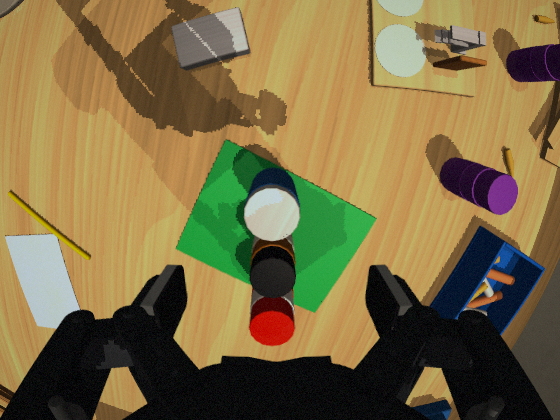

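```bash
python3 -m pendant '[[0.085,-0.002,0.03,-0.0085,0,0,0],[0.085,0,0.05,0,0,0,0],[0.085,0,0.04,0,0,0,0],[0.085,0,0.023,0,0,0,0],[0.085,0,0,0,0,0,0]]'
python3 -c "
from h import *
print(plan([478.2,-269.8,94],13.4))"
python3 -m pendant '[[0.03,0,0,0,0,0,0],[0.03,0,0,0,0,0,0],[0.03,0,0,0,0,0,0],[0.03,0,0,0,0,0,0],[0.03,0,0,0,0,0,0]]' 40
python3 -c "
from h import *
print(plan([478.2,-269.8,94],13.4))"
python3 -m pendant '[[0.03,0,-0.015,0,0,0,0],[0.03,0,-0.03,0,0,0,0],[0.03,0,-0.045,0,0,0,0],[0.03,0,-0.05,0,0,0,0],[0.03,0,0,0,0,0,0]]' 40
python3 -c "
from h import *
print(plan([544.2,61,234],13.4))
f=env.grab_frame('wrist'); cv2.imwrite('pics/u_w.png',f['image'][:,:,::-1])"
```

```text
clock: 40.12
ee_pos: [478.0, -269.9, 247.6]
tcp_rot: [0.703, -0.701, -0.081, 0.083]
contact_force: [-0.1, 0.2, 0.4]
opening: 85.0
{'shift': array([ 0.6, -1.4, -0.4]), 'turn': np.float64(-0.0), 'yaw': np.float64(13.4), 'grasp': array([ 477.5, -269.5,   92.6]), 'clock': 40.12, 'F': array([-0.1,  0.2,  0.4]), 'op': 85.0}
clock: 40.75
ee_pos: [478.6, -270.6, 250.9]
tcp_rot: [-0.702, 0.703, 0.083, -0.082]
contact_force: [-1.2, -0.7, 6.5]
opening: 47.6
{'shift': array([-0.5,  1.9,  1.3]), 'turn': np.float64(-0.0), 'yaw': np.float64(13.4), 'grasp': array([ 479. , -270.9,   95.9]), 'clock': 40.75, 'F': array([-1.2, -0.7,  6.5]), 'op': 47.6}
clock: 41.38
ee_pos: [478.8, -270.5, 394.5]
tcp_rot: [-0.7, 0.705, 0.085, -0.08]
contact_force: [-0.9, 0.1, -2.3]
opening: 47.8
{'shift': array([139.4,   4.1, 308.5]), 'turn': np.float64(0.01), 'yaw': np.float64(13.41), 'grasp': array([ 480. , -271.4,  239.5]), 'clock': 41.38, 'F': array([-0.9,  0.1, -2.3]), 'op': 47.8}
```

View pics/u_w.png

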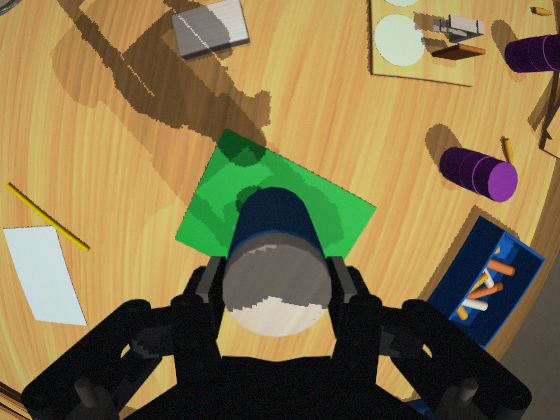

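```bash
python3 -m pendant '[[0.03,0.01,0,0.02,0,0,0],[0.03,0.02,0,0.04,0,0,0],[0.03,0.024,0,0.05,0,0,0],[0.03,0.024,0,0.05,0,0,0],[0.03,0.024,0,0.05,0,0,0]]' && python3 -m pendant '[[0.03,0.024,0,0.05,0,0,0],[0.03,0.014,0,0.044,0,0,0],[0.03,0,0,0,0,0,0],[0.03,0,0,0,0,0,0],[0.03,0,0,0,0,0,0]]'
python3 -c "
from h import *
print(plan([544.1,61.2,102],13.4))"
```

```text
clock: 42.05
ee_pos: [528.7, -40.6, 387.9]
tcp_rot: [0.703, -0.702, -0.081, 0.083]
contact_force: [0.1, -0.0, -0.9]
opening: 47.8
clock: 42.68
ee_pos: [544.1, 56.7, 388.8]
tcp_rot: [0.702, -0.702, -0.082, 0.082]
contact_force: [0.2, 0.6, -1.9]
opening: 47.4
{'shift': array([  1.3, 131.8,   4.3]), 'turn': np.float64(-0.09), 'yaw': np.float64(13.31), 'grasp': array([543.9,  56.7, 233.8]), 'clock': 42.67, 'F': array([ 0.2,  0.6, -1.9]), 'op': 47.4}
```

```bash
python3 -m pendant '[[0.03,0.001,0.03,0.0035,0,0,0],[0.03,0,0.04,0,0,0,0],[0.03,0,0.035,0,0,0,0],[0.03,0,0.015,0,0,0,0],[0.03,0,0.004,0,0,0,0]]'
python3 -m pendant '[[0.03,0,0.002,0,0,0,0],[0.03,0,0.001,0,0,0,0],[0.03,0,0.001,0,0,0,0],[0.03,0,0,0,0,0,0],[0.03,0,0,0,0,0,0]]'
python3 -c "
from h import *
print(plan([544.1,61.2,102],13.4))
f=env.grab_frame('side'); cv2.imwrite('pics/v_s.png',cv2.resize(f['image'][140:300,180:380,::-1],None,fx=3,fy=3))"
```

```text
clock: 43.3
ee_pos: [544.5, 60.8, 264.9]
tcp_rot: [0.702, -0.702, -0.082, 0.082]
contact_force: [0.4, 0.5, -0.8]
opening: 48.1
clock: 43.92
ee_pos: [544.3, 61.6, 261.4]
tcp_rot: [0.702, -0.702, -0.083, 0.082]
contact_force: [0.0, -0.5, -2.5]
opening: 47.5
{'shift': array([-0.4,  4.4, -0.3]), 'turn': np.float64(0.0), 'yaw': np.float64(13.4), 'grasp': array([544.4,  61.6, 106.4]), 'clock': 43.92, 'F': array([ 0. , -0.5, -2.5]), 'op': 47.5}
```

View pics/v_s.png

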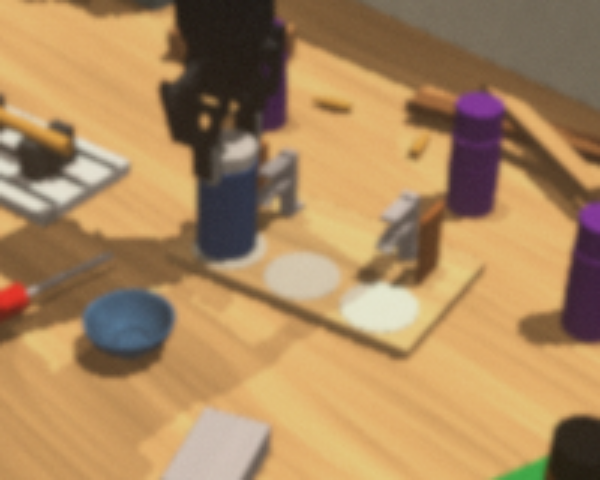

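Almost down; 2 mm more, in small steps.

```bash
python3 -m pendant '[[0.03,0,0.001,0,0,0,0],[0.03,0,0.001,0,0,0,0],[0.03,0,0.001,0,0,0,0],[0.03,0,0,0,0,0,0],[0.03,0,0,0,0,0,0]]'
python3 -c "
from h import *
print(plan([544.1,61.2,102],13.4))"
```

```text
clock: 44.6
ee_pos: [544.2, 61.7, 259.9]
tcp_rot: [0.702, -0.702, -0.083, 0.082]
contact_force: [-4.9, 0.1, 12.6]
opening: 47.8
{'shift': array([-0.4,  2.9, -0.4]), 'turn': np.float64(0.01), 'yaw': np.float64(13.41), 'grasp': array([544.4,  61.7, 104.9]), 'clock': 44.6, 'F': array([-4.9,  0.1, 12.6]), 'op': 47.8}
```

```bash
python3 -m pendant '[[0.06,0,0,0,0,0,0],[0.085,0,0,0,0,0,0],[0.085,0,0,0,0,0,0],[0.085,0,-0.01,0,0,0,0],[0.085,0,-0.03,0,0,0,0]]'
python3 -m pendant '[[0.085,0,-0.05,0,0,0,0],[0.085,0,-0.045,0,0,0,0],[0.085,-0.01,0,-0.025,0,0,0],[0.085,-0.02,0,-0.05,0,0,0],[0.085,-0.02,0,-0.05,0,0,0]]'
python3 -m pendant '[[0.085,-0.02,0,-0.05,0,0,0],[0.085,-0.02,0,-0.05,0,0,0],[0.085,-0.02,0,-0.05,0,0,0],[0.085,-0.02,0,-0.05,0,0,0],[0.085,-0.011,0,-0.036,0,0,0]]'
python3 -m pendant '[[0.085,0,0,0,0,0,0],[0.085,0,0,0,0,0,0],[0.085,0,0,0,0,0,0],[0.085,0,0,0,0,0,0],[0.085,0,0,0,0,0,0]]'
python3 loc.py oil 3 w_w
python3 -c "
from h import *
print(plan([491,-325.4,94.5],13.4))
f=env.grab_frame('side'); cv2.imwrite('pics/w_s.png',cv2.resize(f['image'][140:300,180:380,::-1],None,fx=3,fy=3))"
```

```text
clock: 45.22
ee_pos: [544.0, 61.5, 297.8]
tcp_rot: [0.702, -0.702, -0.081, 0.084]
contact_force: [-0.4, 0.5, 1.0]
opening: 85.4
clock: 45.85
ee_pos: [524.2, -72.7, 394.1]
tcp_rot: [-0.702, 0.702, 0.083, -0.082]
contact_force: [0.7, -0.3, -0.7]
opening: 85.4
clock: 46.48
ee_pos: [490.0, -324.6, 393.8]
tcp_rot: [-0.702, 0.703, 0.082, -0.082]
contact_force: [0.7, 0.4, 0.1]
opening: 85.3
clock: 47.1
ee_pos: [491.0, -321.7, 393.3]
tcp_rot: [-0.702, 0.702, 0.083, -0.083]
contact_force: [0.5, 0.4, -0.3]
opening: 85.0
oil 0.91 [485. 128.  82.  50.] [ 691.2 -197.1] 0.091
oil 0.74 [534.  19.  51.  36.] [752.5 -24. ] 0.029
oil 0.56 [275. 202.  50.  67.] [ 490.4 -326.2] 0.044
{'shift': array([ -0.7, 143.8,  -3.3]), 'turn': np.float64(0.02), 'yaw': np.float64(13.42), 'grasp': array([ 490.9, -322. ,  238.3]), 'clock': 47.2, 'F': array([ 0.3,  0.6, -0. ]), 'op': 84.8}
```

View pics/w_s.png

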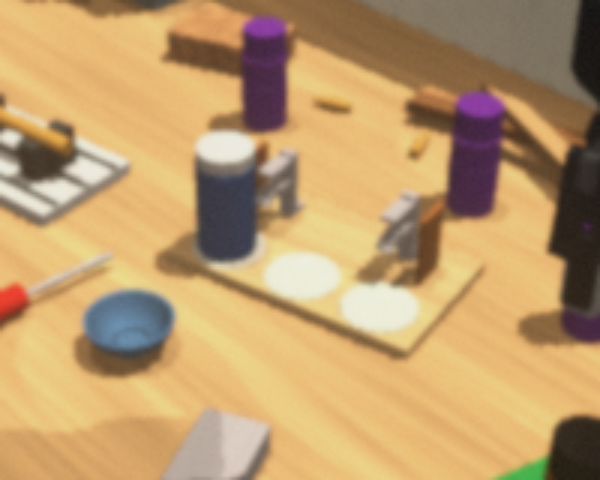

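View pics/w_w.png

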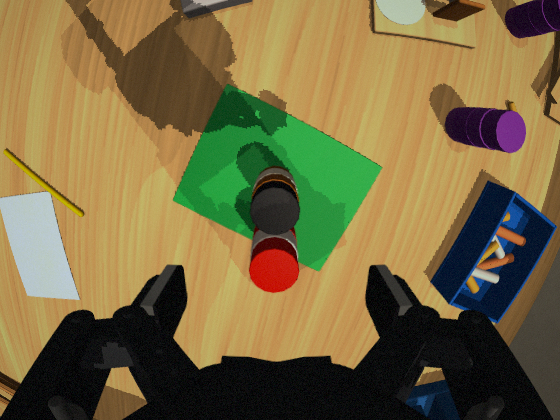

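```bash
python3 -m pendant '[[0.085,-0.0005,0.03,-0.0035,0,0,0],[0.085,0,0.05,0,0,0,0],[0.085,0,0.04,0,0,0,0],[0.085,0,0.022,0,0,0,0],[0.085,0,0,0,0,0,0]]'
python3 -m pendant '[[0.03,0,0,0,0,0,0],[0.03,0,0,0,0,0,0],[0.03,0,0,0,0,0,0],[0.03,0,0,0,0,0,0],[0.03,0,0,0,0,0,0]]' 40
python3 -c "
from h import *
print(plan([491,-325.4,94.5],13.4))"
python3 -m pendant '[[0.03,0,-0.015,0,0,0,0],[0.03,0,-0.03,0,0,0,0],[0.03,0,-0.045,0,0,0,0],[0.03,0,-0.05,0,0,0,0],[0.03,0,0,0,0,0,0]]' 40
python3 -c "
from h import *
print(plan([561.8,-6.5,234],13.4))
f=env.grab_frame('wrist'); cv2.imwrite('pics/x_w.png',f['image'][:,:,::-1])"
```

```text
clock: 47.88
ee_pos: [490.7, -325.5, 249.4]
tcp_rot: [0.703, -0.701, -0.082, 0.083]
contact_force: [1.0, -1.0, -0.1]
opening: 85.2
clock: 48.5
ee_pos: [491.3, -326.1, 252.6]
tcp_rot: [-0.702, 0.703, 0.083, -0.082]
contact_force: [-1.2, 0.8, 6.6]
opening: 40.7
{'shift': array([-0.4,  3.1,  1.1]), 'turn': np.float64(-0.0), 'yaw': np.float64(13.4), 'grasp': array([ 491.6, -326.3,   97.6]), 'clock': 48.5, 'F': array([-1.2,  0.8,  6.6]), 'op': 40.7}
clock: 49.12
ee_pos: [491.5, -326.0, 396.5]
tcp_rot: [-0.7, 0.705, 0.085, -0.08]
contact_force: [-0.9, -0.8, -2.9]
opening: 40.9
{'shift': array([141.6,   6. , 295.8]), 'turn': np.float64(0.0), 'yaw': np.float64(13.4), 'grasp': array([ 492.6, -327. ,  241.5]), 'clock': 49.12, 'F': array([-0.9, -0.8, -2.9]), 'op': 40.9}
```

View pics/x_w.png

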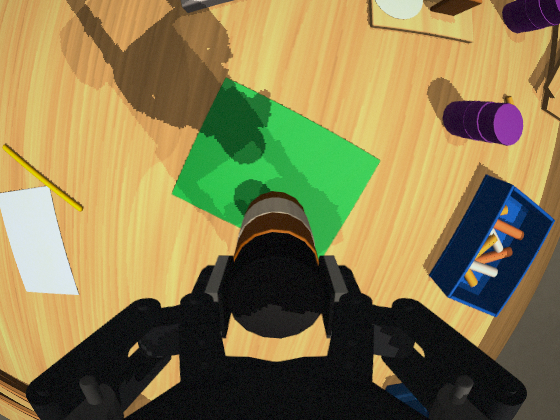

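```bash
python3 -m pendant '[[0.03,0.01,0,0.02,0,0,0],[0.03,0.02,0,0.04,0,0,0],[0.03,0.024,0,0.05,0,0,0],[0.03,0.024,0,0.05,0,0,0],[0.03,0.024,0,0.05,0,0,0]]' && python3 -m pendant '[[0.03,0.024,0,0.05,0,0,0],[0.03,0.016,0,0.036,0,0,0],[0.03,0,0,0,0,0,0],[0.03,0,0,0,0,0,0],[0.03,0,0,0,0,0,0]]'
python3 -c "
from h import *
print(plan([561.8,-6.5,104],13.4))"
```

```text
clock: 49.8
ee_pos: [541.4, -95.1, 389.6]
tcp_rot: [0.703, -0.702, -0.082, 0.084]
contact_force: [1.4, -0.4, -1.8]
opening: 40.7
clock: 50.42
ee_pos: [560.4, -5.8, 390.7]
tcp_rot: [0.702, -0.702, -0.082, 0.082]
contact_force: [-0.1, -0.4, -2.6]
opening: 40.4
{'shift': array([  1.5, 131.7,  -1.1]), 'turn': np.float64(-0.08), 'yaw': np.float64(13.32), 'grasp': array([560.3,  -5.8, 235.7]), 'clock': 50.42, 'F': array([-0.1, -0.4, -2.6]), 'op': 40.4}
```

```bash
python3 -m pendant '[[0.03,0.0015,0.03,-0.001,0,0,0],[0.03,0,0.04,0,0,0,0],[0.03,0,0.035,0,0,0,0],[0.03,0,0.015,0,0,0,0],[0.03,0,0.004,0,0,0,0]]'
python3 -m pendant '[[0.03,0,0.002,0,0,0,0],[0.03,0,0.001,0,0,0,0],[0.03,0,0.001,0,0,0,0],[0.03,0,0,0,0,0,0],[0.03,0,0,0,0,0,0]]'
python3 -c "
from h import *
print(plan([561.8,-6.5,104],13.4))"
python3 -m pendant '[[0.03,0,0.001,0,0,0,0],[0.03,0,0,0,0,0,0],[0.03,0,0.001,0,0,0,0],[0.03,0,0,0,0,0,0],[0.03,0,0,0,0,0,0]]'
python3 -c "
from h import *
print(plan([561.8,-6.5,104],13.4))
f=env.grab_frame('side'); cv2.imwrite('pics/y_s.png',cv2.resize(f['image'][140:300,180:380,::-1],None,fx=3,fy=3))"
```

```text
clock: 51.05
ee_pos: [562.4, -6.2, 266.9]
tcp_rot: [0.702, -0.702, -0.082, 0.082]
contact_force: [-0.6, 0.6, -1.4]
opening: 40.6
clock: 51.68
ee_pos: [562.4, -5.6, 263.4]
tcp_rot: [0.702, -0.702, -0.083, 0.082]
contact_force: [0.2, 0.4, -1.8]
opening: 41.0
{'shift': array([-0.8,  4.4, -0.7]), 'turn': np.float64(-0.0), 'yaw': np.float64(13.4), 'grasp': array([562.5,  -5.6, 108.4]), 'clock': 51.67, 'F': array([ 0.2,  0.4, -1.8]), 'op': 41.0}
clock: 52.3
ee_pos: [562.4, -5.7, 261.7]
tcp_rot: [-0.702, 0.702, 0.083, -0.082]
contact_force: [-2.4, 0.5, 4.4]
opening: 40.7
{'shift': array([-0.8,  2.7, -0.7]), 'turn': np.float64(-0.0), 'yaw': np.float64(13.4), 'grasp': array([562.5,  -5.7, 106.7]), 'clock': 52.3, 'F': array([-2.4,  0.5,  4.4]), 'op': 40.7}
```

View pics/y_s.png

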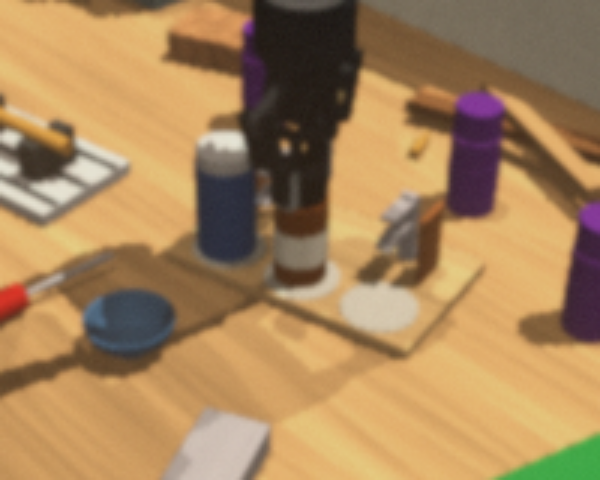

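```bash
python3 -m pendant '[[0.06,0,0,0,0,0,0],[0.085,0,0,0,0,0,0],[0.085,0,0,0,0,0,0],[0.085,0,-0.01,0,0,0,0],[0.085,0,-0.03,0,0,0,0]]'
python3 -m pendant '[[0.085,0,-0.05,0,0,0,0],[0.085,0,-0.045,0,0,0,0],[0.085,-0.01,0,-0.025,0,0,0],[0.085,-0.02,0,-0.05,0,0,0],[0.085,-0.02,0,-0.05,0,0,0]]'
python3 -m pendant '[[0.085,-0.02,0,-0.05,0,0,0],[0.085,-0.02,0,-0.05,0,0,0],[0.085,-0.02,0,-0.05,0,0,0],[0.085,-0.02,0,-0.05,0,0,0],[0.085,-0.012,0,-0.024,0,0,0]]'
python3 -m pendant '[[0.085,0,0,0,0,0,0],[0.085,0,0,0,0,0,0],[0.085,0,0,0,0,0,0],[0.085,0,0,0,0,0,0],[0.085,0,0,0,0,0,0]]'
python3 loc.py glue 3 z_w
python3 -c "
from h import *
print(plan([504.5,-378.8,96.5],13.4))
f=env.grab_frame('side'); cv2.imwrite('pics/z_s.png',cv2.resize(f['image'][140:300,180:380,::-1],None,fx=3,fy=3))"
```

```text
clock: 52.98
ee_pos: [562.0, -5.6, 300.8]
tcp_rot: [0.703, -0.702, -0.081, 0.084]
contact_force: [0.4, -0.1, 0.4]
opening: 85.0
clock: 53.6
ee_pos: [542.3, -139.8, 397.2]
tcp_rot: [-0.702, 0.702, 0.083, -0.082]
contact_force: [0.2, -0.9, 0.0]
opening: 85.0
clock: 54.22
ee_pos: [504.1, -380.8, 396.6]
tcp_rot: [-0.702, 0.703, 0.082, -0.082]
contact_force: [-0.4, 0.2, -0.7]
opening: 85.0
clock: 54.85
ee_pos: [505.3, -377.5, 396.3]
tcp_rot: [0.702, -0.702, -0.083, 0.083]
contact_force: [0.8, -0.7, 0.9]
opening: 85.2
glue 0.86 [270. 196.  51.  69.] [ 501.7 -376.8] 0.041
{'shift': array([ -1. , 144.7,  -0.9]), 'turn': np.float64(0.02), 'yaw': np.float64(13.42), 'grasp': array([ 505.2, -377.8,  241.2]), 'clock': 54.95, 'F': array([-0.6, -0.5,  0.2]), 'op': 85.1}
```

View pics/z_s.png

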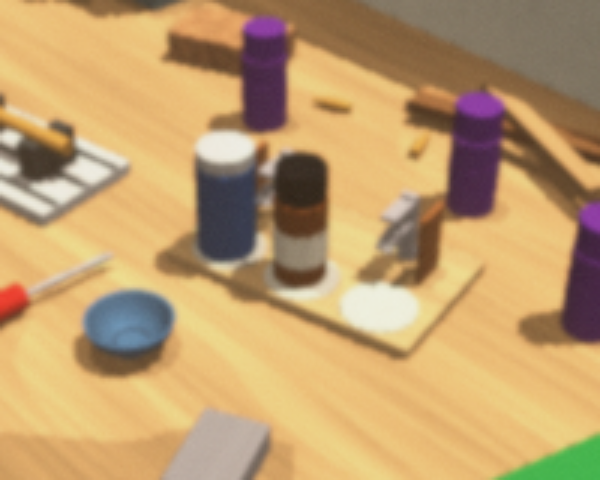

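View pics/z_w.png

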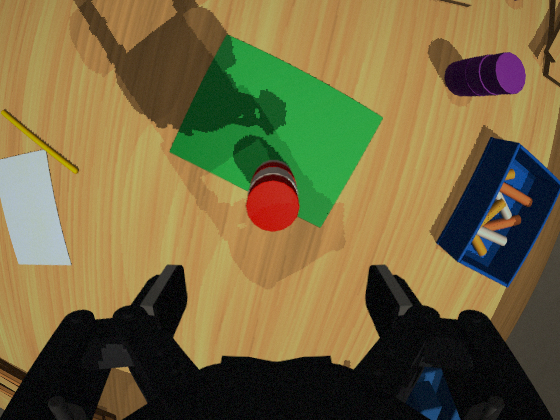

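```bash
python3 -m pendant '[[0.085,-0.002,0.03,-0.0005,0,0,0],[0.085,0,0.05,0,0,0,0],[0.085,0,0.04,0,0,0,0],[0.085,0,0.023,0,0,0,0],[0.085,0,0,0,0,0,0]]'
python3 -m pendant '[[0.03,0,0,0,0,0,0],[0.03,0,0,0,0,0,0],[0.03,0,0,0,0,0,0],[0.03,0,0,0,0,0,0],[0.03,0,0,0,0,0,0]]' 40
python3 -c "
from h import *
print(plan([504.5,-378.8,96.5],13.4))"
python3 -m pendant '[[0.03,0,-0.015,0,0,0,0],[0.03,0,-0.03,0,0,0,0],[0.03,0,-0.045,0,0,0,0],[0.03,0,-0.05,0,0,0,0],[0.03,0,0,0,0,0,0]]' 40
python3 -c "
from h import *
print(plan([577.8,-82.2,240],13.4))
f=env.grab_frame('wrist'); cv2.imwrite('pics/aa_w.png',f['image'][:,:,::-1])"
```

```text
clock: 55.62
ee_pos: [502.9, -378.6, 251.2]
tcp_rot: [0.703, -0.701, -0.082, 0.083]
contact_force: [0.2, -0.2, -0.2]
opening: 85.0
clock: 56.25
ee_pos: [503.4, -379.3, 254.9]
tcp_rot: [-0.702, 0.703, 0.083, -0.082]
contact_force: [-1.7, 0.4, 7.6]
opening: 43.2
{'shift': array([0.9, 3.4, 0.6]), 'turn': np.float64(-0.01), 'yaw': np.float64(13.39), 'grasp': array([ 503.7, -379.6,   99.9]), 'clock': 56.25, 'F': array([-1.7,  0.4,  7.6]), 'op': 43.2}
clock: 56.88
ee_pos: [503.6, -379.1, 399.0]
tcp_rot: [-0.7, 0.705, 0.085, -0.08]
contact_force: [1.0, 0.4, -1.7]
opening: 43.0
{'shift': array([140.2,   2.5, 273. ]), 'turn': np.float64(0.01), 'yaw': np.float64(13.41), 'grasp': array([ 504.7, -380.2,  244. ]), 'clock': 56.88, 'F': array([ 1. ,  0.4, -1.7]), 'op': 43.0}
```

View pics/aa_w.png

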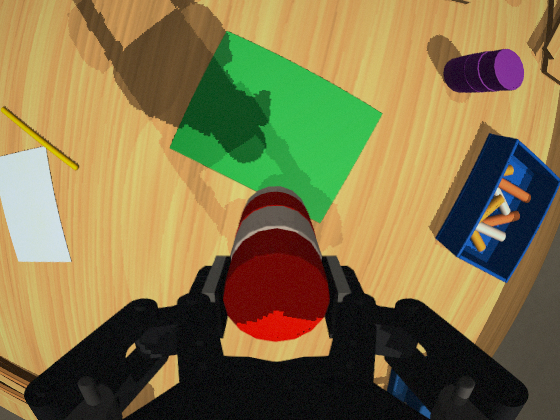

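```bash
python3 -m pendant '[[0.03,0.01,0,0.02,0,0,0],[0.03,0.02,0,0.04,0,0,0],[0.03,0.025,0,0.048,0,0,0],[0.03,0.025,0,0.048,0,0,0],[0.03,0.025,0,0.048,0,0,0]]' && python3 -m pendant '[[0.03,0.024,0,0.045,0,0,0],[0.03,0.013,0,0.026,0,0,0],[0.03,0,0,0,0,0,0],[0.03,0,0,0,0,0,0],[0.03,0,0,0,0,0,0]]'
python3 -c "
from h import *
print(plan([577.8,-82,106],13.4))"
```

```text
clock: 57.55
ee_pos: [558.0, -153.2, 391.5]
tcp_rot: [0.703, -0.701, -0.082, 0.084]
contact_force: [-0.5, -0.6, -1.4]
opening: 42.8
clock: 58.18
ee_pos: [577.4, -79.4, 392.7]
tcp_rot: [0.702, -0.702, -0.082, 0.082]
contact_force: [-0.6, -0.8, -1.1]
opening: 43.2
{'shift': array([  0. , 131.7,  -2.8]), 'turn': np.float64(-0.07), 'yaw': np.float64(13.33), 'grasp': array([577.3, -79.3, 237.7]), 'clock': 58.17, 'F': array([-0.6, -0.8, -1.1]), 'op': 43.2}
```

```bash
python3 -m pendant '[[0.03,0,0.03,-0.0025,0,0,0],[0.03,0,0.04,0,0,0,0],[0.03,0,0.035,0,0,0,0],[0.03,0,0.015,0,0,0,0],[0.03,0,0.004,0,0,0,0]]'
python3 -m pendant '[[0.03,0,0.001,0,0,0,0],[0.03,0,0.001,0,0,0,0],[0.03,0,0.001,0,0,0,0],[0.03,0,0,0,0,0,0],[0.03,0,0,0,0,0,0]]'
python3 -c "
from h import *
print(plan([577.8,-82,106],13.4))"
python3 -m pendant '[[0.03,0,0.001,0,0,0,0],[0.03,0,0,0,0,0,0],[0.03,0,0.001,0,0,0,0],[0.03,0,0,0,0,0,0],[0.03,0,0,0,0,0,0]]'
python3 -c "
from h import *
print(plan([577.8,-82,106],13.4))
f=env.grab_frame('side'); cv2.imwrite('pics/ab_s.png',cv2.resize(f['image'][140:300,180:380,::-1],None,fx=3,fy=3))"
```

```text
clock: 58.8
ee_pos: [578.3, -81.6, 268.8]
tcp_rot: [0.702, -0.702, -0.082, 0.082]
contact_force: [0.0, -0.3, -1.6]
opening: 43.5
clock: 59.42
ee_pos: [578.3, -81.0, 266.4]
tcp_rot: [-0.702, 0.702, 0.083, -0.082]
contact_force: [0.4, -0.2, -2.1]
opening: 43.2
{'shift': array([-0.8,  5.4, -0.9]), 'turn': np.float64(0.0), 'yaw': np.float64(13.4), 'grasp': array([578.4, -81. , 111.4]), 'clock': 59.42, 'F': array([ 0.4, -0.2, -2.1]), 'op': 43.2}
clock: 60.05
ee_pos: [578.3, -81.0, 264.2]
tcp_rot: [0.702, -0.702, -0.082, 0.082]
contact_force: [-0.1, 0.4, -1.3]
opening: 43.1
{'shift': array([-0.7,  3.2, -0.9]), 'turn': np.float64(-0.0), 'yaw': np.float64(13.4), 'grasp': array([578.3, -81. , 109.2]), 'clock': 60.05, 'F': array([-0.1,  0.4, -1.3]), 'op': 43.1}
```

View pics/ab_s.png

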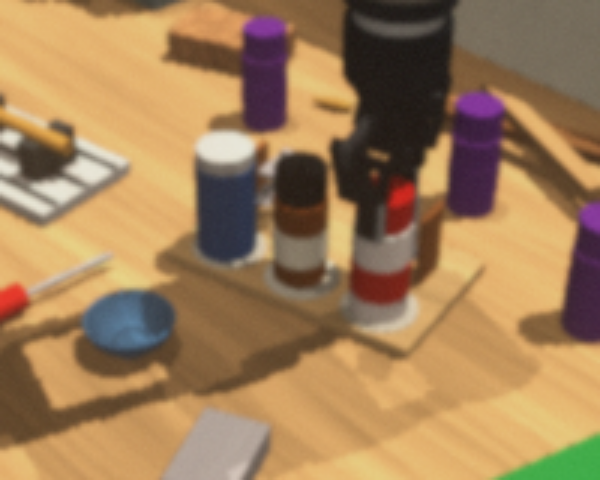

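```bash
python3 -m pendant '[[0.03,0,0.001,0,0,0,0],[0.03,0,0,0,0,0,0],[0.03,0,0.001,0,0,0,0],[0.03,0,0,0,0,0,0],[0.03,0,0,0,0,0,0]]'
python3 -c "
from h import *
print(plan([577.8,-82,106],13.4))"
```

```text
clock: 60.72
ee_pos: [578.2, -81.1, 263.9]
tcp_rot: [-0.702, 0.703, 0.083, -0.082]
contact_force: [-4.6, 1.0, 11.7]
opening: 43.4
{'shift': array([-0.8,  2.9, -0.7]), 'turn': np.float64(0.0), 'yaw': np.float64(13.4), 'grasp': array([578.4, -81.2, 108.9]), 'clock': 60.73, 'F': array([-4.6,  1. , 11.7]), 'op': 43.4}
```

```bash
python3 -m pendant '[[0.06,0,0,0,0,0,0],[0.085,0,0,0,0,0,0],[0.085,0,0,0,0,0,0],[0.085,0,-0.01,0,0,0,0],[0.085,0,-0.03,0,0,0,0]]'
python3 -m pendant '[[0.085,0,-0.05,0,0,0,0],[0.085,0,-0.05,0,0,0,0],[0.085,0,0,0.03,0,0,0],[0.085,0.003,0,0.04,0,0,0],[0.085,0.003,0,0.04,0,0,0]]'
python3 -m pendant '[[0.085,0,0,0.03,0,0,0],[0.085,0,0,0,0,0,0],[0.085,0,0,0,0,0,0],[0.085,0,0,0,0,0,0],[0.085,0,0,0,0,0,0]]'
for t in glue oil tin; do python3 loc.py $t 12 ac_w; done
python3 - <<'E'
from h import *
import pickle
D={}
for n in ["scene","side"]:
    f=env.grab_frame(n); D[n]=dict(c=cam(f),im=f["image"],m={})
    for t in ["glue","oil","tin","bar","rack","mat","vplate","dish","driver","block"]:
        D[n]["m"][t]=env.masks_of(t,n)
        if t=="oil" : print(n,[(round(x["confidence"],2),np.round(x["box"]).astype(int).tolist()) for x in D[n]["m"][t]])
    cv2.imwrite(f"pics/ac_{n}.png",f["image"][:,:,::-1])
pickle.dump(D,open("d1.pkl","wb"))
print(plan([550,58,250]))
a=pickle.load(open("d0.pkl","rb"))
for n in D:
    for t in ("dish","driver","block"):
        print(n,t,[np.round(x["box"],1) for x in a[n]["m"][t][:1]],[np.round(x["box"],1) for x in D[n]["m"][t][:1]])
    g0=cv2.GaussianBlur(a[n]["im"],(3,3),0).astype(int); g1=cv2.GaussianBlur(D[n]["im"],(3,3),0).astype(int)
    d=np.abs(g0-g1).max(2).clip(0,255).astype(np.uint8); cv2.imwrite(f"pics/diff_{n}.png",(d*2.0).clip(0,255).astype(np.uint8))
E
```

```text
clock: 61.35
ee_pos: [577.9, -80.9, 301.6]
tcp_rot: [0.703, -0.702, -0.081, 0.084]
contact_force: [1.1, -1.5, 1.3]
opening: 84.6
clock: 61.98
ee_pos: [558.2, 28.3, 403.1]
tcp_rot: [-0.702, 0.702, 0.083, -0.082]
contact_force: [0.4, 0.2, -1.1]
opening: 84.9
clock: 62.6
ee_pos: [551.8, 55.7, 402.2]
tcp_rot: [-0.702, 0.702, 0.082, -0.082]
contact_force: [-0.1, -0.3, -0.2]
opening: 85.1
oil 0.98 [272. 258.  46.  76.] [561.5  -5.1] 0.088
oil 0.91 [423. 286.  61.  58.] [748.3 -21.2] 0.439
oil 0.69 [460.  92.  78.  40.] [710.7 204.7] 0.12
oil 0.47 [329. 358.  29.  20.] [ 688.8 -188.4] 0.901
tin 0.77 [267. 186.  56.  70.] [542.4  63.1] 0.069
tin 0.29 [269.   6.  16.  12.] [495.1 265.8] 0.518
scene [(0.76, [387, 188, 30, 52]), (0.74, [282, 221, 20, 51]), (0.57, [366, 269, 31, 49]), (0.56, [295, 326, 31, 57])]
side [(0.84, [281, 213, 18, 46]), (0.84, [268, 163, 12, 36]), (0.65, [381, 230, 21, 43]), (0.64, [338, 193, 22, 45])]
{'shift': array([-1.3, -2.8,  1.8]), 'turn': None, 'yaw': np.float64(13.39), 'grasp': array([551.7,  56.6, 247.2]), 'clock': 64.0, 'F': array([-0.6,  0. ,  0.1]), 'op': 84.9}
scene dish [array([232.8, 205.1,  31.5,  25.1])] [array([236.1, 204.9,  32.2,  27. ])]
scene driver [array([244.6, 180.7,  55.5,  23.4])] [array([245.7, 180.7,  54.8,  24.4])]
scene block [array([179.8, 241.1,  39.2,  26.2])] [array([179.8, 241.1,  39.6,  23.8])]
side dish [array([223.6, 251. ,  31.1,  23.2])] [array([223.7, 249. ,  31. ,  20.3])]
side driver [] [array([172.8, 243.9,  37.7,  20.7])]
side block [array([250.5, 296.6,  33.7,  39.2])] [array([248.4, 293.2,  36.2,  36. ])]
```

View pics/ac_scene.png

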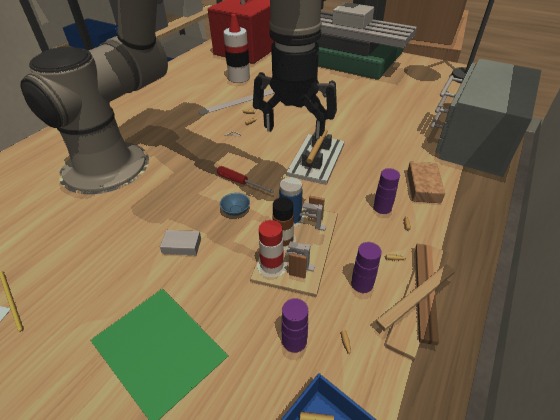

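View pics/ac_w.png

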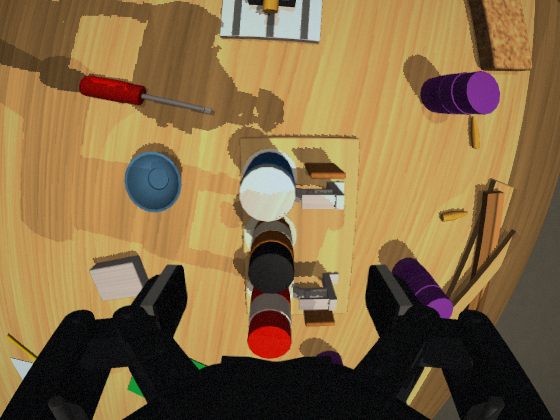

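View pics/diff_side.png

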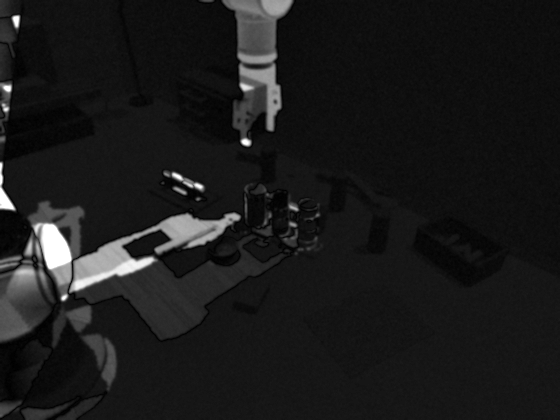

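```bash
python3 -c "
from h import *
s=env.read_state(); print(s['clock'],abs(s['qd']).max(),s['contact_force'])
print(env.close_job())"
```

```text
64.0 0.0021197369668441656 [-5.89520767e-01  4.61833175e-04  5.14330352e-02]
the job is handed in; nothing more can be done
None
```

The job is done and handed in at 64.0 s on the clock; `close_job` gave no verdict.

**What I did:** I moved the glue, oil and tin onto the mat. I then pulled the bar about 60 mm forward out of its clips and laid it in the vees. Last, I put the tin, oil and glue back on their own spots.

**Last checks:**
- **Containers:** In the wrist-camera fits, the oil was about 1 mm and the tin about 2 mm from their start fits. Both stand upright. The network did not find the glue in that last view, so I judged it from the pictures, where it stands upright and looks in its starting place. I released it with the gripper within about 1 mm of the pose where I first gripped it.
- **Glue on the mat:** Before I picked it up again, a fit put it about 3 mm from where I had released it. That is inside the 15 mm limit, and I went by the gripper poses for the return.
- **Bar:** The overlay taken just after release showed it symmetric over both V-blocks and centred lengthwise, within 1–2 mm. The last pictures still show it lying in the vees.
- **Dish, screwdriver and block:** They showed no movement in the scene and wrist pictures. In the side view, the network's boxes shifted 2–4 pixels for the dish and block. I take that as mask noise, because the picture difference there shows only shadows. The screwdriver had no first side-view mask to compare against.
- **Robot:** It was still, clear of everything, and read a contact force of about 0.6 N.

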